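# Set a screw stage to its index tab with the backlash taken out

### The arm

A 7-joint arm with a two-finger parallel gripper is mounted at the origin on the work surface. World frame = base frame: x ahead of the robot, y to its left, z up, the work surface at z = 0. Lengths are in m, angles in rad, forces in N, time in s.
With the tool pointing down it reaches from about 0.425 to 0.825 m from the base axis. Payload 3.6 kg.
Tool frame: the origin (TCP) lies at the very end of the fingers, on their centre line; the grasp point (between the pads) lies 19 mm behind it (grip_depth is the x of the grasp point in the tool frame, in m); x points along the fingers, z is the direction in which the jaws open and shut, and the axes are right-handed (so a half turn about x gives the same grasp; the last joint's range is limited). The gripper opens to 93 mm and grips with 3 to 60 N. Pads are 15 mm wide; open, the fingers measure 128 mm over their backs; the gripper's body (75 mm by 188 mm) begins 65 mm behind the grasp point.
Start: joints at [-1.159, 0.615, -0.013, 1.423, 0.008, 1.103, -0.04], TCP at [0.276, 0.589, 0.219] pointing down, gripper open.
Joint ranges: [-3.12, 3.12], [-0.3, 2.06], [-1.34, 1.32], [0.26, 2.42], [-1.36, 4.5], [0.01, 1.98], [-2.84, 2.84]. Speed limits (rad/s): [2.79, 2.79, 3.14, 3.14, 3.14, 3.14, 3.14].

### API

Orientations are given as a unit quaternion [x, y, z, w].
In Python, from rig import * gives the robot as it stands.
- The arm moves only by the tool drive_tool, never from a script. Its argument "motion" is a list of rows, each a list of 3 entries, a list of its own where there are three numbers: the shift along the tool's x, y, z in units of 0.5 m (1.0 is 0.5 m), then the turn, a rotation vector about the tool's x, y, z in units of 180 degrees (1.0 is 180 degrees), then the opening, from 0 (shut) to 1 (fully open). A call has 1 to 8 rows; each row is the pose to reach, as a shift and turn from the pose measured when the call began, along the tool's axes at that moment, turning the shorter way round; what a row does not reach only later rows make up. A row lasts 1/12 s, in which the tool goes at most 41.7 mm and 7.16 degrees, less where a joint would pass 70% of its speed; a pose out of reach is approached as far as the arm can. A call with a number of a shift or a turn outside -1 to 1 is refused whole. A call with a gripper value outside its range is refused whole. The fingers move at their own pace and stop on an object; "newtons" is the grip in N (left out, the last holds). Time passes only in rows, so rows that repeat a pose let the fingers close. It gives the time, the measured TCP pose, the force and the opening at its end, in the units of the state.
- read_state(): the state, without advancing time (a new reading comes with each control period).
- capture(name): name is "side" or "top"; returns a dict with "img" (384x512x3 uint8, red, green, blue), "fx", "fy", "cx", "cy" (pixels), "k1" (the pictures are not rectified: a ray, as slopes to the right and down, at radius r is drawn at 1 + k1 r^2 times it, then the intrinsics apply), "xyz" and "rotation" of the camera in the world. Camera axes: x right, y up, looking along -z (the intrinsics and any distortion apply to the point x, -y, -z); pixel columns grow to the right and rows downward; lengths in m; the calibration is good to about 2 mm. A picture is of the moment at which its call begins. There is no depth.
- job_done(): hands the job in, once; it reports no verdict.
The state is a dict: "clock": time; "qpos": joint angles; "qvel": joint speeds; "joint_efforts": joint torques, N m; "tool_pos": TCP position; "orientation": TCP orientation; "force": force on the tool from outside, world axes, zero at the start; "moment": the same for the moment, N m; "gripper_width": finger opening in m.
Only numpy, scipy, OpenCV 4.12 (cv2) and the standard library are available. Lean on these libraries where they do the work, as an engineer would, in place of code of your own. Each camera call takes 0.05 s, during which the arm holds its last target. There are 200 camera calls.

### The job

Turn the crank of the little microscope stage so that its carriage runs clearly past the index tab, at least 5 mm, then wind it back until its pointer stands level with the tab, so that the last movement is towards the crank and all slack of the screw is taken up that way. Then swing the lock lever over to its stop and leave everything alone. Work the crank and lever gently, feeling your way round so that the crank's thin arm is not bent, and do not shift the tab or knock the cups and other things about.

Things in the scene. Friction and masses are not known exactly. Their poses are not given: they have to be found in the camera images.
- stage: Grey base plate 160 x 380 x 12 mm, bolted down; origin on the table under the slide. +y runs along the leadscrew AWAY from the crank (at the -y end), the +x side bears the index rail, the -x side the lock lever. Microscope column (top at 265 mm) at y = 185 mm; its head hangs over x = 0, y = 67 mm, from 125 mm above the table up. Gearbox under the crank: 60 x 60 mm, top at 57 mm, bolted in slots.
- handle_mid (a point): Middle of the black upright crank handle, 96 mm up: 17 mm in diameter, 40 mm tall (75 to 115 mm up), free to spin, on the arm's end (top at 75 mm). The arm turns about an upright axis at y = -130 mm, x = 0 +-12 mm of the stage and is 31 to 49 mm long, set anew each time: find the circle by feel. At the start the arm points to the stage's -x. Pinch and lead it round without turning the hand.
- crank_bend (a joint): How far the thin crank arm is bent along its length by the hand, in m: 0 when free, positive drawn outwards, negative pushed in; 2 N bend it 1 mm (0.001). Beyond 2 mm either way (4 N) it is forced. Readings are noisy; the force felt along the arm tells the same.
- pointer_tip (a point): Tip of the pointer, a dark steel blade 3 mm wide on the +x side of the carriage, 49 mm above the table. Axes as the stage's. The carriage is an aluminium plate 96 x 82 mm with a small glass dish; it slides along the stage's y, about 30 N stiff, stays where it is left, and can run 20 mm or more beyond the tab. Move it by the crank only.
- index_edge (a point): Inner end of the index tab's blade, 3 mm wide, on a small dark saddle on the rail at the +x side of the stage. Pointer and tab are level when they have the same y in the stage's axes; they pass with 1 mm of room and never touch. Axes as the stage's. At the start the pointer is 8 to 34 mm on the crank's side (-y) of it.
- nut_mid (a point): Middle of the brass nut, a block 22 x 16 mm (16 along y) in the 20 mm long window of the carriage, 49 mm up. Crank clockwise from above: nut to +y, 20 mm a turn. It has 4 mm slack: along the stage's y it lies +2 mm from the pointer while pushing the carriage away from the crank, -2 mm while pulling it back (slack taken up rightly). Crossing the slack: 1.25 rad of crank, carriage still.
- lever_pivot (a point): Point on the upright axis of the lock lever, 50 mm above the table.
- lock_pin (a point): Middle of the upright black pin (14 mm in diameter, 38 to 70 mm above the table) at the end of the lock lever, 45 mm from the lever's axis. Push the pin sideways towards the stage's +y.
- lock (a joint): Angle of the lock lever: 0 when it points to the stage's -x, growing as its pin swings towards +y; stop at 1.2 rad. Starts at 0 to 0.3. It stays where it is left and needs about 2 N at the pin.
- cup_a: Paper cup, 76 mm wide, 85 mm tall, loose; origin under its middle. Leave alone.
- cup_b: Paper cup like the first, loose. Leave alone.
- cup_c: Paper cup like the first, loose. Leave alone.
- bottle: White bottle with a cap, 72 mm wide, 200 mm tall, loose; origin under its middle. Leave alone.
- marker: Marker pen, 130 x 14 x 14 mm, lying along its own y. Leave alone.

How it is judged:
By the outcome, as a careful person would: the job done as asked, in the order asked, and still so for the second after the job is handed in, with the robot touching nothing.
It also fails if it takes over 72 s, if anything falls off the work surface, if the arm or the gripper's body presses on something with over 40 N, if the wrist force passes 120 N, or if a joint passes its speed limit or range.

## Working session

There is one attempt and no reset: what is moved stays moved. The work goes in short steps, Python scripts to look and compute and a tool call to move; the robot and the scene stay as the last step left them, time stands still between calls to the robot, and variables do not carry over. Pictures are saved under pics/ and viewed, about 8 in all and at most 12, crops included, and the job is handed in when it is done.

Besides the shell and the picture viewer there is one more tool, called after "Call:" as name([rows], argument=value, ...), one row to a line, values as JSON. drive_tool: Moves the arm, as the interface text tells. Shifts and turns lie within -1 to 1; 1 stands for 0.5 m of shift or 180 degrees of turn. Its arguments: {"type":"object","properties":{"motion":{"type":"array"},"newtons":{"type":"number"}},"required":["motion"]}

```bash
ls; mkdir -p pics; cat > h.py <<'E'
from rig import *
import numpy as np, cv2
from scipy.spatial.transform import Rotation as R
def snap(name,out=None):
    c=capture(name)
    if out: cv2.imwrite('pics/'+out,c['img'][:,:,::-1])
    return c
def rot(c):
    r=np.array(c['rotation'],float)
    return r if r.shape==(3,3) else R.from_quat(r).as_matrix()
def ray(c,u,v):
    K=np.array([[c['fx'],0,c['cx']],[0,c['fy'],c['cy']],[0,0,1.]])
    p=cv2.undistortPointsIter(np.array([[[u,v]]],float),K,np.array([c['k1'],0,0,0.]),None,None,(3,50,1e-10))[0,0]
    # r is undistorted slope radius
    d=rot(c)@np.array([p[0],-p[1],-1]); return np.array(c['xyz'],float),d/np.linalg.norm(d)
def atz(c,u,v,z):
    o,d=ray(c,u,v); return o+d*(z-o[2])/d[2]
def tri(c1,p1,c2,p2):
    o1,d1=ray(c1,*p1);o2,d2=ray(c2,*p2)
    s,t=np.linalg.lstsq(np.stack([d1,-d2],1),o2-o1,rcond=None)[0]
    a,b=o1+s*d1,o2+t*d2
    return (a+b)/2,np.linalg.norm(a-b)
def proj(c,P):
    p=rot(c).T@(np.asarray(P,float)-np.array(c['xyz'])); x,y=p[0]/-p[2],-p[1]/-p[2]
    f=1+c['k1']*(x*x+y*y); return c['fx']*x*f+c['cx'],c['fy']*y*f+c['cy']
E
python3 - <<'E'
from h import *
for n in('side','top'):
    c=snap(n,n+'0.png'); print({k:c[k] for k in c if k!='img'})
    import pickle; pickle.dump(c,open(n+'0.pkl','wb'))
print(read_state())
E
```

```text
pics
{'fx': 466.4168722621623, 'fy': 466.4168722621623, 'cx': 253.25293157145586, 'cy': 196.06183438249533, 'k1': -0.039824723732591015, 'xyz': array([-0.02416452, -0.58132917,  0.79071777]), 'rotation': array([ 0.41298316, -0.15715051, -0.34225624,  0.8292221 ])}
{'fx': 478.43629793892376, 'fy': 478.43629793892376, 'cx': 252.22743193667299, 'cy': 182.6037464171008, 'k1': -0.026785151230170934, 'xyz': array([0.48162632, 0.09929758, 1.20567806]), 'rotation': array([-0.05360463,  0.04272037,  0.71405562, -0.69672526])}
{'clock': 0.1, 'qpos': array([-1.15950627,  0.61580434, -0.01258989,  1.42468346,  0.0080879 ,
        1.10338899, -0.04040475]), 'qvel': array([-0.00141623, -0.00240918,  0.00054503, -0.00243689,  0.00090302,
       -0.00096203, -0.00133866]), 'joint_efforts': array([ 6.87736083e-04, -4.60041189e+01,  2.09832494e-01, -1.66244441e+01,
       -6.11658138e-02,  1.69630459e-02,  1.09365562e-04]), 'tool_pos': array([0.27526928, 0.58807991, 0.21762715]), 'orientation': array([-0.37993605,  0.59729856,  0.37907007,  0.59597727]), 'force': array([ 0.03538105, -0.13027717, -0.03979155]), 'moment': array([-0.03768194, -0.03039098, -0.04005726]), 'gripper_width': 0.0931740980519073}
```

View pics/top0.png

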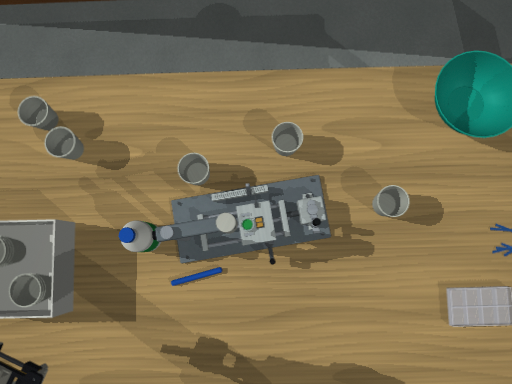

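View pics/side0.png

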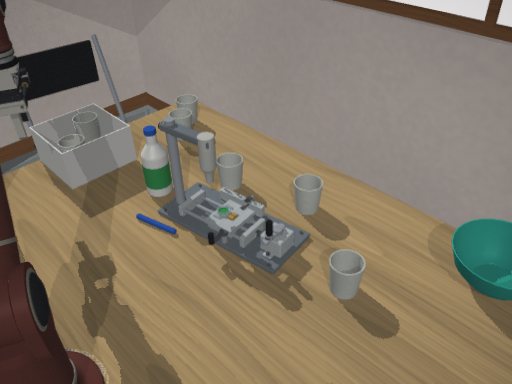

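The top view shows the stage around (250,220), with the crank handle near (317,222), the lock pin near (272,261) and the index rail near (240,192). The side view shows the handle near (269,228) and the pin near (211,239). I'll enlarge both.

```bash
python3 - <<'E'
from h import *
import pickle
t,s=[pickle.load(open(n+'0.pkl','rb')) for n in('top','side')]
a=cv2.resize(t['img'][165:275,170:335],None,fx=4.8,fy=4.8,interpolation=cv2.INTER_CUBIC)
b=cv2.resize(s['img'][175:280,150:315],None,fx=4.8,fy=4.8,interpolation=cv2.INTER_CUBIC)
cv2.imwrite('pics/ta.png',a[:,:,::-1]);cv2.imwrite('pics/sb.png',b[:,:,::-1])
# plate corners at z .012 guess
for p in((318,176),(330,235),(181,263),(172,200)): print(p,atz(t,*p,.012).round(4))
E
```

```text
(318, 176) [ 0.6581 -0.0502  0.012 ]
(330, 235) [ 0.5097 -0.0738  0.012 ]
(181, 263) [0.4496 0.2965 0.012 ]
(172, 200) [0.6066 0.3186 0.012 ]
```

View pics/ta.png

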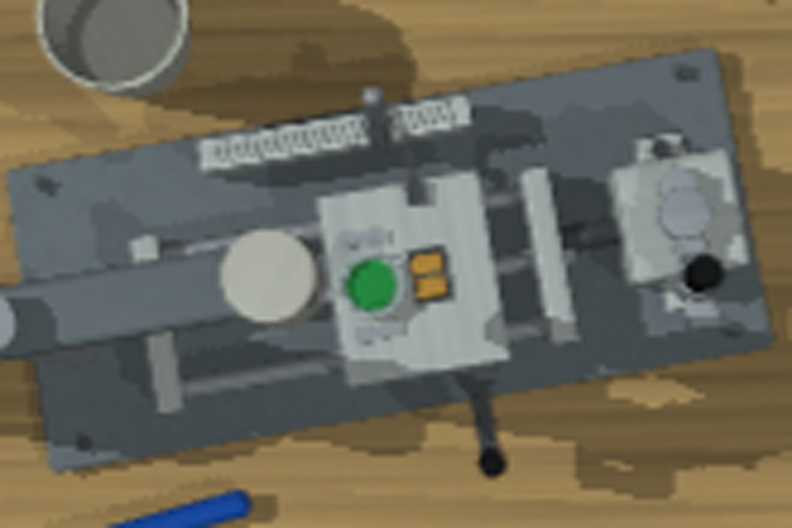

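View pics/sb.png

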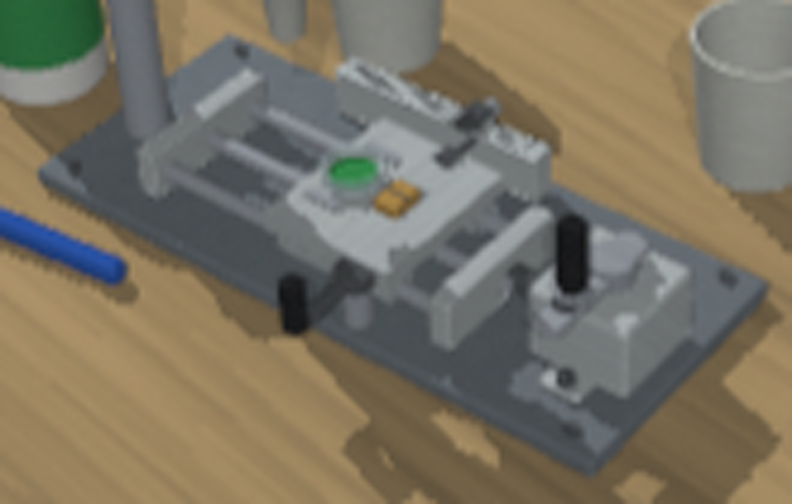

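The crops show these points (crop pixels, top then side):
- **Handle top:** (704,272) and (572,222).
- **Crank hub:** (685,207) in the top crop.
- **Pointer and tab:** pointer (417,185) and tab blade (377,130) in the top crop; pointer about (450,158) and tab about (465,125) in the side crop.
- **Lock pin top:** (491,461) and (293,285).

```bash
cat >> h.py <<'E'
def ct(x,y): return ((x+.5)/4.8-.5+170,(y+.5)/4.8-.5+165)
def cs(x,y): return ((x+.5)/4.8-.5+150,(y+.5)/4.8-.5+175)
E
python3 - <<'E'
from h import *
import pickle
t,s=[pickle.load(open(n+'0.pkl','rb')) for n in('top','side')]
for n,a,b in(('handle top',(704,270),(572,222)),('pin top',(491,457),(293,284)),('plate cor -y-x',(772,344),(592,470)),('cor -y+x',(716,48),(766,287)),('cor +y+x',(7,170),(230,37)),('cor+y-x',(55,469),(40,172)),('pointer',(417,180),(450,158)),('tab',(378,130),(470,122)),('hub',(685,207),(620,250)),('lever pivot',(475,380),(350,275))):
    p,e=tri(t,ct(*a),s,cs(*b)); print(n,p.round(4),round(e,4))
q=read_state(); M=R.from_quat(q['orientation']).as_matrix(); print(M.round(3))
# fit plate pose (corners at z=.012)
from scipy.optimize import least_squares
obs=[((1,-1),(772,340),(592,468)),]
cor={(-1,-1):((772,342),(592,466)),(1,-1):((716,48),(766,285)),(1,1):((7,170),(230,37)),(-1,1):((55,469),(40,170))}
def f(v):
    cx,cy,th=v;r=[]
    for (i,j),(a,b) in cor.items():
        P=np.array([cx,cy,.012]);P[:2]+=R.from_euler('z',th).as_matrix()[:2,:2]@[.08*i,.19*j]
        r+=list(np.subtract(proj(t,P),ct(*a)))+list(np.subtract(proj(s,P),cs(*b)))
    return r
l=least_squares(f,[.555,.12,.16]); print(l.x,np.round(l.fun,1))
cx,cy,th=l.x
def st(P): return R.from_euler('z',-th).apply(np.array(P)-[cx,cy,0])
print('stage(plate-centred):')
for n,p,z in(('handle',(704,270),.115),('hub',(685,207),.075),('pointer',(417,180),.049),('tab',(378,132),.049),('pin',(491,457),.07),('column',(-25,330),.265),('head',(268,276),.2)): 
    P=atz(t,*ct(*p),z); print(n,P.round(4),st(P).round(4))
for n,p,z in(('pointer',(450,158),.049),('tab',(470,122),.049)):
    P=atz(s,*cs(*p),z); print('side',n,P.round(4),st(P).round(4))
E
```

```text
handle top [ 0.5402 -0.0294  0.1135] 0.0004
pin top [0.4535 0.0732 0.066 ] 0.0006
plate cor -y-x [ 0.5066 -0.0754  0.0073] 0.0
cor -y+x [ 0.6615 -0.0522  0.0087] 0.0016
cor +y+x [0.607  0.3217 0.0081] 0.0
cor+y-x [0.4514 0.2967 0.0092] 0.0004
pointer [0.5912 0.1074 0.0453] 0.0042
tab [0.6194 0.1251 0.0436] 0.0007
hub [ 0.5745 -0.0268  0.0729] 0.0026
lever pivot [0.4921 0.0791 0.0432] 0.0013
[[-0.001 -0.906  0.424]
 [-0.002  0.424  0.906]
 [-1.    -0.    -0.002]]
[0.55637482 0.1223572  0.14685455] [ 1.1  1.   0.1  0.2  0.6 -0.7  1.4 -0.7 -0.4 -0.4 -0.  -1.2 -0.9  0.8
 -1.3 -0.4]
stage(plate-centred):
handle [ 0.54   -0.0291  0.115 ] [-0.0384 -0.1474  0.115 ]
hub [ 0.5733 -0.0257  0.075 ] [-0.0049 -0.149   0.075 ]
pointer [0.5925 0.1061 0.049 ] [ 0.0334 -0.0214  0.049 ]
tab [0.6174 0.1253 0.049 ] [ 0.0608 -0.0061  0.049 ]
pin [0.4538 0.0732 0.07  ] [-0.1087 -0.0337  0.07  ]
column [0.5147 0.2872 0.265 ] [-0.0171  0.1692  0.265 ]
head [0.5375 0.1714 0.2   ] [-0.0115  0.0513  0.2   ]
side pointer [0.5864 0.1052 0.049 ] [ 0.0272 -0.0214  0.049 ]
side tab [0.615  0.1199 0.049 ] [ 0.0576 -0.011   0.049 ]
```

Call:
drive_tool([
  [[-0.3,0,0],[-0.186,0,0],1],
  [[-0.3,0,0],[-0.186,0,0],1],
  [[-0.3,0,0],[-0.186,0,0],1],
  [[-0.3,0,0],[-0.186,0,0],1],
  [[-0.3,0,0],[-0.186,0,0],1],
  [[-0.3,0,0],[-0.186,0,0],1],
])

```text
clock: 0.6
tool_pos: [0.2757, 0.5888, 0.3693]
orientation: [-0.535, 0.461, 0.536, 0.462]
force: [0.1, -0.7, -1.0]
gripper_width: 0.0927
```

```bash
cat >> h.py <<'E'
TH=0.147; XS=np.array([np.cos(TH),np.sin(TH),0]);YS=np.array([-np.sin(TH),np.cos(TH),0])
O=np.array([0.55637,0.12236,0])+0.0*XS-0.018*YS   # stage origin approx
def st(P): d=np.asarray(P)-O; return np.array([d@XS,d@YS,d[2]])
def toward(P,yaw=None):
    q=read_state(); M=R.from_quat(q['orientation']); m=M.as_matrix()
    want=np.stack([[0,0,-1.],-XS,YS],1)
    d=m.T@(np.array(P)-q['tool_pos'])/.5; r=R.from_matrix(m.T@want).as_rotvec()/np.pi
    print('clock',q['clock'],'pos',q['tool_pos'].round(4),'st',st(q['tool_pos']).round(4),'shift',d.round(4),'turn',r.round(4),'F',(q['force']@XS).round(2),(q['force']@YS).round(2),q['force'][2].round(2),'w',q['gripper_width'].round(4))
E
python3 -c "
from h import *
toward([0.540,-0.0292,0.33])"
```

```text
Traceback (most recent call last):
  File "h.py", line 35, in toward
    print('clock',q['clock'],'pos',q['tool_pos'].round(4),'st',st(q['tool_pos']).round(4),'shift',d.round(4),'turn',r.round(4),'F',(q['force']@XS).round(2),(q['force']@YS).round(2),q['force'][2].round(2),'w',q['gripper_width'].round(4))
                                                                                                                                                                                                                ^^^^^^^^^^^^^^^^^^^^^^^^
AttributeError: 'float' object has no attribute 'round'
```

```bash
sed -i "s/q\['gripper_width'\].round(4)/round(q['gripper_width'],4)/" h.py; python3 -c "
from h import *
toward([0.540,-0.0292,0.33])"
```

```text
clock 0.6 pos [0.2757 0.5888 0.3693] st [-0.2094  0.5205  0.3693] shift [ 0.0773 -0.3408 -1.3005] turn [0.0003 0.0004 0.0001] F -0.03 -0.69 -1.01 w 0.0927
```

Call:
drive_tool([
  [[0,-0.17,-0.65],[0,0,0],1],
  [[0,-0.17,-0.65],[0,0,0],1],
  [[0,-0.17,-0.65],[0,0,0],1],
  [[0,-0.17,-0.65],[0,0,0],1],
  [[0,-0.17,-0.65],[0,0,0],1],
  [[0,-0.17,-0.65],[0,0,0],1],
  [[0,-0.17,-0.65],[0,0,0],1],
  [[0,-0.17,-0.65],[0,0,0],1],
])

```text
clock: 1.27
tool_pos: [0.4064, 0.2794, 0.3674]
orientation: [-0.534, 0.463, 0.535, 0.462]
force: [0.2, -0.1, -0.7]
gripper_width: 0.0927
```

Call:
drive_tool([
  [[0.0,-0.17,-0.65],[0,0,0],1],
  [[0.0,-0.17,-0.65],[0,0,0],1],
  [[0.0,-0.17,-0.65],[0,0,0],1],
  [[0.0,-0.17,-0.65],[0,0,0],1],
  [[0.0,-0.17,-0.65],[0,0,0],1],
  [[0.0,-0.17,-0.65],[0,0,0],1],
  [[0.0,-0.17,-0.65],[0,0,0],1],
  [[0.0,-0.17,-0.65],[0,0,0],1],
])

```text
clock: 1.93
tool_pos: [0.5351, -0.0273, 0.3658]
orientation: [-0.533, 0.465, 0.536, 0.462]
force: [0.3, -0.5, 0.4]
gripper_width: 0.0929
```

```bash
python3 -c "
from h import *
toward([0.540,-0.0292,0.14])"
```

```text
clock 1.9333 pos [ 0.5351 -0.0273  0.3658] st [-0.043  -0.127   0.3658] shift [ 0.4515 -0.012  -0.0052] turn [-0.0015  0.0001 -0.0019] F 0.22 -0.53 0.41 w 0.0929
```

Call:
drive_tool([
  [[0.44,-0.012,-0.005],[0,0,0],1],
  [[0.44,-0.012,-0.005],[0,0,0],1],
  [[0.44,-0.012,-0.005],[0,0,0],1],
  [[0.44,-0.012,-0.005],[0,0,0],1],
  [[0.44,-0.012,-0.005],[0,0,0],1],
  [[0.44,-0.012,-0.005],[0,0,0],1],
  [[0.44,-0.012,-0.005],[0,0,0],1],
])

```text
clock: 2.52
tool_pos: [0.5353, -0.0291, 0.1403]
orientation: [-0.529, 0.468, 0.539, 0.459]
force: [-0.7, 1.1, -0.0]
gripper_width: 0.0927
```

```bash
python3 -c "
from h import *
toward([0.540,-0.0292,0.081])
snap('side','s1.png')
im=cv2.imread('pics/s1.png');cv2.imwrite('pics/s1.png',cv2.resize(im[150:290,150:350],None,fx=4,fy=4))"
```

```text
clock 2.5167 pos [ 0.5353 -0.0291  0.1403] st [-0.043  -0.1287  0.1403] shift [ 0.1183 -0.0115 -0.0018] turn [-0.0023  0.0007 -0.0061] F -0.54 1.23 -0.03 w 0.0927
```

View pics/s1.png

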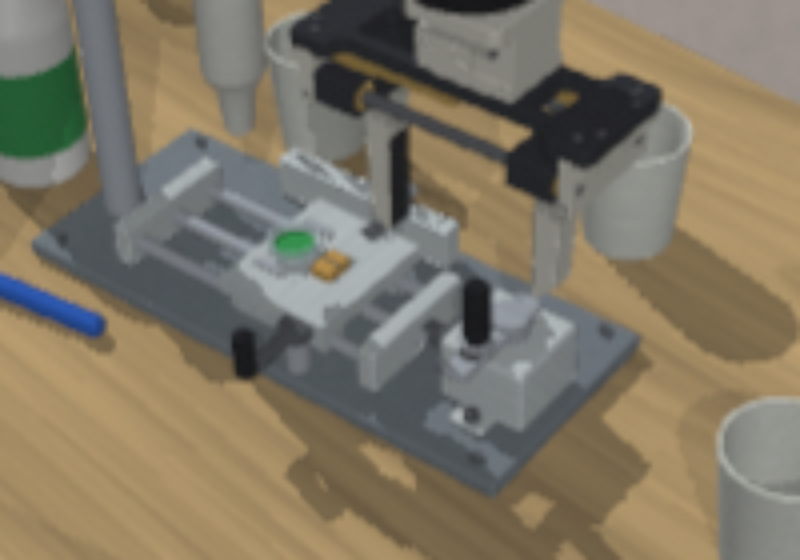

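The side view shows the open jaws straddling the handle along the stage's y, with the handle at crop (477,312). The hand sits about 5 mm too far to -x and has tilted slightly, so I'll correct both while descending.

Call:
drive_tool([
  [[0.06,-0.012,-0.002],[-0.002,0.001,-0.006],1],
  [[0.1,-0.012,-0.002],[-0.002,0.001,-0.006],1],
  [[0.115,-0.012,-0.002],[-0.002,0.001,-0.006],1],
  [[0.115,-0.012,-0.002],[-0.002,0.001,-0.006],1],
  [[0.115,-0.012,-0.002],[-0.002,0.001,-0.006],1],
])

```text
clock: 2.98
tool_pos: [0.5439, -0.0294, 0.0867]
orientation: [0.538, -0.461, -0.533, -0.464]
force: [0.2, -0.2, -0.4]
gripper_width: 0.0934
```

```bash
python3 -c "
from h import *
toward([0.540,-0.0292,0.081])"
```

```text
clock 2.9833 pos [ 0.5439 -0.0294  0.0867] st [-0.0346 -0.1303  0.0867] shift [0.0113 0.0077 0.0016] turn [-0.0003 -0.0008  0.0024] F 0.12 -0.26 -0.38 w 0.0934
```

Call:
drive_tool([
  [[0.009,0.007,0.002],[0,-0.001,0.002],1],
  [[0.009,0.007,0.002],[0,-0.001,0.002],1],
])

```text
clock: 3.15
tool_pos: [0.5408, -0.029, 0.0833]
orientation: [0.536, -0.461, -0.535, -0.463]
force: [0.1, 0.1, -0.1]
gripper_width: 0.0929
```

```bash
python3 -c "
from h import *
toward([0.540,-0.0292,0.081])
snap('side'); toward([0.540,-0.0292,0.081])
snap('side'); toward([0.540,-0.0292,0.081])"
```

```text
clock 3.15 pos [ 0.5408 -0.029   0.0833] st [-0.0376 -0.1294  0.0833] shift [ 0.0046  0.0017 -0.0002] turn [-0.0004  0.0002  0.001 ] F 0.16 0.09 -0.14 w 0.0929
clock 3.2 pos [ 0.5408 -0.029   0.0832] st [-0.0375 -0.1294  0.0832] shift [ 0.0044  0.0017 -0.0002] turn [-0.0004  0.0001  0.001 ] F -0.24 -0.14 -0.41 w 0.0929
clock 3.25 pos [ 0.5409 -0.029   0.0831] st [-0.0375 -0.1294  0.0831] shift [ 0.0042  0.0018 -0.0002] turn [-0.0004  0.0001  0.001 ] F 0.25 1.07 -0.02 w 0.0927
```

Call:
drive_tool([
  [[0.002,0.002,0],[0,0,0.001],0.15],
  [[0.002,0.002,0],[0,0,0.001],0],
  [[0.002,0.002,0],[0,0,0.001],0],
  [[0.002,0.002,0],[0,0,0.001],0],
  [[0.002,0.002,0],[0,0,0.001],0],
  [[0.002,0.002,0],[0,0,0.001],0],
  [[0.002,0.002,0],[0,0,0.001],0],
  [[0.002,0.002,0],[0,0,0.001],0],
], newtons=12)

```text
clock: 3.92
tool_pos: [0.5398, -0.0291, 0.0821]
orientation: [-0.535, 0.462, 0.535, 0.462]
force: [-0.3, -0.6, -0.3]
gripper_width: 0.0443
```

```bash
python3 -c "
from h import *
toward([0.540,-0.0292,0.081])
snap('side'); toward([0.540,-0.0292,0.081])
snap('side'); toward([0.540,-0.0292,0.081])"
```

```text
clock 3.9167 pos [ 0.5398 -0.0291  0.0821] st [-0.0385 -0.1294  0.0821] shift [ 0.0021 -0.0003 -0.0002] turn [-0.0003  0.0001 -0.0001] F -0.34 -0.53 -0.31 w 0.0443
clock 3.9667 pos [ 0.5399 -0.0291  0.0821] st [-0.0385 -0.1294  0.0821] shift [ 0.0021 -0.0003 -0.0002] turn [-0.0003  0.0001 -0.    ] F 0.01 0.86 0.52 w 0.0399
clock 4.0167 pos [ 0.5399 -0.0291  0.0821] st [-0.0385 -0.1294  0.0821] shift [ 0.0022 -0.0003 -0.0002] turn [-0.0003  0.0001 -0.    ] F 0.69 -0.5 0.27 w 0.0362
```

Call:
drive_tool([
  [[0,0,0],[0,0,0],0],
  [[0,0,0],[0,0,0],0],
  [[0,0,0],[0,0,0],0],
  [[0,0,0],[0,0,0],0],
  [[0,0,0],[0,0,0],0],
], newtons=12)

```text
clock: 4.43
tool_pos: [0.5399, -0.0294, 0.0821]
orientation: [-0.535, 0.462, 0.535, 0.462]
force: [-0.2, -1.6, 0.5]
gripper_width: 0.0168
```

```bash
python3 -c "
from h import *
toward([0.540,-0.0292,0.081])
snap('side'); toward([0.540,-0.0292,0.081])
snap('side'); toward([0.540,-0.0292,0.081])"
```

```text
clock 4.4333 pos [ 0.5399 -0.0294  0.0821] st [-0.0386 -0.1297  0.0821] shift [ 0.0022 -0.0003  0.0004] turn [-0.0004  0.     -0.    ] F -0.44 -1.58 0.48 w 0.0168
clock 4.4833 pos [ 0.5399 -0.0294  0.0821] st [-0.0386 -0.1297  0.0821] shift [ 0.0022 -0.0003  0.0004] turn [-0.0004  0.     -0.    ] F -0.66 -1.32 0.38 w 0.0168
clock 4.5333 pos [ 0.5398 -0.0294  0.0821] st [-0.0386 -0.1298  0.0821] shift [ 0.0021 -0.0004  0.0004] turn [-0.0004  0.     -0.0001] F 0.3 -0.04 -0.14 w 0.0166
```

Call:
drive_tool([
  [[0,-0.0001,0.0036],[0,0,0],0],
  [[0,-0.0004,0.0072],[0,0,0],0],
  [[0,-0.0009,0.0108],[0,0,0],0],
  [[0,-0.0015,0.0144],[0,0,0],0],
  [[0,-0.0015,0.0144],[0,0,0],0],
])

```text
clock: 4.95
tool_pos: [0.5396, -0.0216, 0.0821]
orientation: [-0.535, 0.462, 0.535, 0.462]
force: [0.6, -0.2, -0.4]
gripper_width: 0.0168
```

```bash
cat > arc.py <<'E'
import sys,json
from h import *
from scipy.optimize import least_squares
# usage: arc.py step_deg nrows n_reads ; logs averaged position and force, fits circle, prints rows (cw positive)
step,n,k=float(sys.argv[1]),int(sys.argv[2]),int(sys.argv[3])
P=[];F=[]
for i in range(k):
    q=read_state();P.append(st(q['tool_pos']));F.append([q['force']@XS,q['force']@YS])
    if i<k-1: snap('top')
p,f=np.mean(P,0),np.mean(F,0)
try: L=json.load(open('log.json'))
except Exception: L=[[-.0386,-.1297,0,0]]
L.append([*p[:2],*f]); json.dump(L,open('log.json','w'))
A=np.array(L)
def res(v):
    d=A[:,:2]-v[:2]; r=np.linalg.norm(d,axis=1); u=d/r[:,None]
    bend=-(A[:,2:]*u).sum(1)/2000   # force on tool inward -> arm drawn outward
    return np.r_[(r-bend-v[2])/.0004,(v[0]+.004)/.004,(v[1]+.130)/.002,(v[2]-.0346)/.004]
l=least_squares(res,[-.004,-.13,.0346]);v=l.x
d=p[:2]-v[:2];r=np.hypot(*d);u=d/r;ang=np.degrees(np.arctan2(d[1],d[0]))
tang=np.array([u[1],-u[0]])
print('clk',round(q['clock'],2),'st',p.round(4),'F',f.round(2),'Frad',round(f@u,2),'Ftan(cw+)',round(f@tang,2),'Fz',round(q['force'][2],2),'circle',(v*1e3).round(2),'r',round(r*1e3,2),'cw deg from -x',round((180-ang)%360,2),'w',round(q['gripper_width'],4))
m=R.from_quat(q['orientation']).as_matrix();want=np.stack([[0,0,-1.],-XS,YS],1)
turn=R.from_matrix(m.T@want).as_rotvec()/np.pi
dr=0
for i in range(1,n+1):
    a=np.radians(ang-step*i); t=v[:2]+v[2]*np.array([np.cos(a),np.sin(a)])
    w=(t-p[:2])@np.array([XS[:2],YS[:2]]); w=np.r_[w,.082-p[2]]
    s=m.T@w/.5; print([[round(float(x),4) for x in s],[round(float(x),3) for x in turn],0],end=', ' if i<n else '\n')
E
python3 arc.py 4 6 5
```

```text
clk 5.15 st [-0.0377 -0.122   0.0821] F [ 0.24 -0.6 ] Frad -0.38 Ftan(cw+) -0.52 Fz -0.37 circle [  -4.06 -130.33   34.49] r 34.61 cw deg from -x 13.94 w 0.0165
[[0.0002, -0.0016, 0.0046], [-0.0, 0.0, 0.0], 0], [[0.0002, -0.0032, 0.0091], [-0.0, 0.0, 0.0], 0], [[0.0002, -0.0052, 0.0135], [-0.0, 0.0, 0.0], 0], [[0.0002, -0.0074, 0.0178], [-0.0, 0.0, 0.0], 0], [[0.0002, -0.0099, 0.0218], [-0.0, 0.0, 0.0], 0], [[0.0002, -0.0128, 0.0257], [-0.0, 0.0, 0.0], 0]
```

Call:
drive_tool([
  [[0,-0.0016,0.0046],[0,0,0],0],
  [[0,-0.0032,0.0091],[0,0,0],0],
  [[0,-0.0052,0.0135],[0,0,0],0],
  [[0,-0.0074,0.0178],[0,0,0],0],
  [[0,-0.0074,0.0178],[0,0,0],0],
])

```text
clock: 5.57
tool_pos: [0.5421, -0.0121, 0.0821]
orientation: [-0.535, 0.462, 0.535, 0.462]
force: [0.4, -2.2, 0.5]
gripper_width: 0.0166
```

```bash
python3 arc.py 4 6 5
```

```text
clk 5.77 st [-0.0338 -0.1129  0.0821] F [ 0.37 -1.58] Frad -1.15 Ftan(cw+) -1.14 Fz -0.34 circle [  -4.8  -131.08   33.8 ] r 34.24 cw deg from -x 32.08 w 0.0167
[[0.0002, -0.0034, 0.0034], [-0.0, 0.0, 0.0], 0], [[0.0002, -0.0063, 0.0072], [-0.0, 0.0, 0.0], 0], [[0.0002, -0.0095, 0.0107], [-0.0, 0.0, 0.0], 0], [[0.0002, -0.0129, 0.0139], [-0.0, 0.0, 0.0], 0], [[0.0002, -0.0165, 0.017], [-0.0, 0.0, 0.0], 0], [[0.0002, -0.0203, 0.0197], [-0.0, 0.0, 0.0], 0]
```

Call:
drive_tool([
  [[0,-0.0034,0.0034],[0,0,0],0],
  [[0,-0.0063,0.0072],[0,0,0],0],
  [[0,-0.0095,0.0107],[0,0,0],0],
  [[0,-0.0129,0.0139],[0,0,0],0],
  [[0,-0.0165,0.017],[0,0,0],0],
  [[0,-0.0165,0.017],[0,0,0],0],
])

```text
clock: 6.27
tool_pos: [0.5489, -0.0023, 0.0821]
orientation: [-0.535, 0.462, 0.536, 0.462]
force: [-2.2, -4.1, 1.3]
gripper_width: 0.0167
```

```bash
python3 arc.py 4 8 5
```

```text
clk 6.47 st [-0.0257 -0.1043  0.082 ] F [-2.69 -2.9 ] Frad -0.65 Ftan(cw+) -3.9 Fz 1.0 circle [  -5.04 -131.13   33.58] r 33.87 cw deg from -x 52.45 w 0.0167
[[0.0001, -0.0042, 0.0023], [-0.0, 0.0, 0.0], 0], [[0.0001, -0.0082, 0.0047], [-0.0, 0.0, 0.0], 0], [[0.0001, -0.0123, 0.0069], [-0.0, 0.0, 0.0], 0], [[0.0001, -0.0166, 0.0088], [-0.0, 0.0, 0.0], 0], [[0.0001, -0.021, 0.0103], [-0.0, 0.0, 0.0], 0], [[0.0001, -0.0255, 0.0116], [-0.0, 0.0, 0.0], 0], [[0.0001, -0.0301, 0.0125], [-0.0, 0.0, 0.0], 0], [[0.0001, -0.0348, 0.0132], [-0.0, 0.0, 0.0], 0]
```

Call:
drive_tool([
  [[0,-0.0042,0.0023],[0,0,0],0],
  [[0,-0.0082,0.0047],[0,0,0],0],
  [[0,-0.0123,0.0069],[0,0,0],0],
  [[0,-0.0166,0.0088],[0,0,0],0],
  [[0,-0.021,0.0103],[0,0,0],0],
  [[0,-0.0255,0.0116],[0,0,0],0],
  [[0,-0.0301,0.0125],[0,0,0],0],
  [[0,-0.0348,0.0132],[0,0,0],0],
])

```text
clock: 7.13
tool_pos: [0.5644, 0.007, 0.082]
orientation: [-0.534, 0.462, 0.536, 0.462]
force: [-4.2, -3.5, 3.7]
gripper_width: 0.0163
```

```bash
python3 arc.py 6 8 5
```

```text
clk 7.33 st [-0.0084 -0.0973  0.082 ] F [-3.66 -2.84] Frad -2.6 Ftan(cw+) -3.83 Fz 2.38 circle [  -6.31 -130.77   32.31] r 33.52 cw deg from -x 86.36 w 0.0168
[[-0.0, -0.0069, -0.0023], [-0.0, 0.0, -0.0], 0], [[-0.0, -0.0137, -0.003], [-0.0, 0.0, -0.0], 0], [[-0.0, -0.0203, -0.0043], [-0.0, 0.0, -0.0], 0], [[-0.0, -0.0267, -0.0063], [-0.0, 0.0, -0.0], 0], [[-0.0, -0.033, -0.009], [-0.0, 0.0, -0.0], 0], [[-0.0, -0.0389, -0.0123], [-0.0, 0.0, -0.0], 0], [[-0.0, -0.0444, -0.0162], [-0.0, 0.0, -0.0], 0], [[-0.0, -0.0494, -0.0207], [-0.0, 0.0, -0.0], 0]
```

```bash
sed -i 's#(v\[0\]+.004)/.004,(v\[1\]+.130)/.002,(v\[2\]-.0346)/.004#(v[0]+.004)/.01,(v[1]+.130)/.01,(v[2]-.0346)/.01#; s#^d=p#print((l.fun[:-3]*.4).round(2))\nd=p#' arc.py; python3 arc.py 5 6 2
```

```text
[ 0.01  0.02 -0.13  0.13  0.03 -0.07]
clk 7.38 st [-0.0083 -0.0974  0.082 ] F [-3.15 -2.8 ] Frad -2.63 Ftan(cw+) -3.29 Fz 1.47 circle [  -6.62 -130.59   31.99] r 33.24 cw deg from -x 87.02 w 0.0165
[[-0.0, -0.0057, -0.0024], [-0.0, 0.0, -0.0], 0], [[-0.0, -0.0113, -0.0029], [-0.0, 0.0, -0.0], 0], [[-0.0, -0.0168, -0.0038], [-0.0, 0.0, -0.0], 0], [[-0.0, -0.0222, -0.0052], [-0.0, 0.0, -0.0], 0], [[-0.0, -0.0274, -0.0071], [-0.0, 0.0, -0.0], 0], [[-0.0, -0.0325, -0.0094], [-0.0, 0.0, -0.0], 0]
```

Call:
drive_tool([
  [[0,-0.0057,-0.0024],[0,0,0],0],
  [[0,-0.0113,-0.0029],[0,0,0],0],
  [[0,-0.0168,-0.0038],[0,0,0],0],
  [[0,-0.0222,-0.0052],[0,0,0],0],
  [[0,-0.0274,-0.0071],[0,0,0],0],
  [[0,-0.0325,-0.0094],[0,0,0],0],
])

```text
clock: 7.88
tool_pos: [0.5806, 0.0064, 0.082]
orientation: [-0.534, 0.462, 0.537, 0.462]
force: [-5.8, -0.8, 4.3]
gripper_width: 0.0169
```

```bash
python3 arc.py 6 8 4
```

```text
[-0.01  0.03 -0.11  0.15 -0.   -0.09  0.03]
clk 8.03 st [ 0.0074 -0.1005  0.082 ] F [-4.92 -0.13] Frad -2.17 Ftan(cw+) -4.42 Fz 4.24 circle [  -6.47 -130.72   32.15] r 33.27 cw deg from -x 114.66 w 0.0166
[[-0.0001, -0.005, -0.0051], [0.0, 0.001, -0.0], 0], [[-0.0001, -0.0106, -0.0089], [0.0, 0.001, -0.0], 0], [[-0.0001, -0.0158, -0.0132], [0.0, 0.001, -0.0], 0], [[-0.0001, -0.0205, -0.018], [0.0, 0.001, -0.0], 0], [[-0.0002, -0.0247, -0.0233], [0.0, 0.001, -0.0], 0], [[-0.0002, -0.0283, -0.029], [0.0, 0.001, -0.0], 0], [[-0.0002, -0.0313, -0.035], [0.0, 0.001, -0.0], 0], [[-0.0002, -0.0336, -0.0413], [0.0, 0.001, -0.0], 0]
```

```bash
sed -i 's#^dr=0#dr=float(sys.argv[4])/1e3 if len(sys.argv)>4 else 0#; s#+v\[2\]\*np.array#+(v[2]+dr*min(1,i/2))*np.array#' arc.py; python3 arc.py 6 6 2 -1.2
```

```text
[-0.02  0.03 -0.1   0.16 -0.01 -0.11 -0.02  0.06]
clk 8.08 st [ 0.0075 -0.1007  0.082 ] F [-4.82  0.35] Frad -1.7 Ftan(cw+) -4.52 Fz 4.85 circle [  -6.4  -130.78   32.23] r 33.15 cw deg from -x 114.81 w 0.0165
[[-0.0001, -0.0046, -0.0058], [0.0, 0.001, -0.0], 0], [[-0.0001, -0.0094, -0.0105], [0.0, 0.001, -0.0], 0], [[-0.0001, -0.0144, -0.0146], [0.0, 0.001, -0.0], 0], [[-0.0001, -0.0189, -0.0193], [0.0, 0.001, -0.0], 0], [[-0.0002, -0.0229, -0.0244], [0.0, 0.001, -0.0], 0], [[-0.0002, -0.0264, -0.0299], [0.0, 0.001, -0.0], 0]
```

Call:
drive_tool([
  [[0,-0.0046,-0.0058],[0,0.001,0],0],
  [[0,-0.0094,-0.0105],[0,0.001,0],0],
  [[0,-0.0144,-0.0146],[0,0.001,0],0],
  [[0,-0.0189,-0.0193],[0,0.001,0],0],
  [[0,-0.0229,-0.0244],[0,0.001,0],0],
  [[0,-0.0264,-0.0299],[0,0.001,0],0],
])

```text
clock: 8.58
tool_pos: [0.5961, -0.0035, 0.0819]
orientation: [-0.534, 0.461, 0.537, 0.462]
force: [-4.8, 1.4, 5.4]
gripper_width: 0.0165
```

```bash
python3 arc.py 6 8 4 -0.6
```

```text
[ 0.04  0.04 -0.13  0.1  -0.03 -0.13  0.06  0.14 -0.09]
clk 8.73 st [ 0.0212 -0.113   0.082 ] F [-3.9   2.61] Frad -1.91 Ftan(cw+) -4.29 Fz 4.19 circle [  -6.58 -130.53   31.99] r 32.85 cw deg from -x 147.78 w 0.0169
[[-0.0001, -0.0013, -0.007], [0.001, 0.001, -0.0], 0], [[-0.0001, -0.0033, -0.0133], [0.001, 0.001, -0.0], 0], [[-0.0001, -0.0052, -0.0196], [0.001, 0.001, -0.0], 0], [[-0.0001, -0.0065, -0.0261], [0.001, 0.001, -0.0], 0], [[-0.0002, -0.0071, -0.0326], [0.001, 0.001, -0.0], 0], [[-0.0002, -0.007, -0.0392], [0.001, 0.001, -0.0], 0], [[-0.0002, -0.0062, -0.0457], [0.001, 0.001, -0.0], 0], [[-0.0002, -0.0047, -0.0521], [0.001, 0.001, -0.0], 0]
```

Call:
drive_tool([
  [[0,-0.0013,-0.007],[0.001,0.001,0],0],
  [[0,-0.0033,-0.0133],[0.001,0.001,0],0],
  [[0,-0.0052,-0.0196],[0.001,0.001,0],0],
  [[0,-0.0065,-0.0261],[0.001,0.001,0],0],
  [[0,-0.0071,-0.0326],[0.001,0.001,0],0],
  [[0,-0.007,-0.0392],[0.001,0.001,0],0],
  [[0,-0.0062,-0.0457],[0.001,0.001,0],0],
  [[0,-0.0047,-0.0521],[0.001,0.001,0],0],
])

```text
clock: 9.4
tool_pos: [0.6044, -0.0261, 0.0821]
orientation: [-0.535, 0.46, 0.536, 0.464]
force: [-0.9, 4.7, 2.0]
gripper_width: 0.0165
```

```bash
python3 arc.py 7 8 4 -0.5
```

```text
[-0.02  0.02 -0.11  0.15  0.01 -0.09  0.04  0.13 -0.22  0.09]
clk 9.55 st [ 0.0256 -0.1368  0.0821] F [-0.13  4.04] Frad -0.88 Ftan(cw+) -3.94 Fz 1.3 circle [  -6.49 -130.72   32.15] r 32.68 cw deg from -x 190.71 w 0.0167
[[0.0001, 0.0034, -0.0073], [-0.0, 0.001, 0.001], 0], [[0.0001, 0.0067, -0.0143], [-0.0, 0.001, 0.001], 0], [[0.0, 0.0104, -0.0211], [-0.0, 0.001, 0.001], 0], [[0.0, 0.0148, -0.0274], [-0.0, 0.001, 0.001], 0], [[-0.0, 0.02, -0.0332], [-0.0, 0.001, 0.001], 0], [[-0.0, 0.0259, -0.0382], [-0.0, 0.001, 0.001], 0], [[-0.0001, 0.0323, -0.0425], [-0.0, 0.001, 0.001], 0], [[-0.0001, 0.0392, -0.046], [-0.0, 0.001, 0.001], 0]
```

Call:
drive_tool([
  [[0,0.0034,-0.0073],[0,0.001,0.001],0],
  [[0,0.0067,-0.0143],[0,0.001,0.001],0],
  [[0,0.0104,-0.0211],[0,0.001,0.001],0],
  [[0,0.0148,-0.0274],[0,0.001,0.001],0],
  [[0,0.02,-0.0332],[0,0.001,0.001],0],
  [[0,0.0259,-0.0382],[0,0.001,0.001],0],
  [[0,0.0323,-0.0425],[0,0.001,0.001],0],
  [[0,0.0392,-0.046],[0,0.001,0.001],0],
])

```text
clock: 10.22
tool_pos: [0.5917, -0.0517, 0.0822]
orientation: [0.538, -0.46, -0.534, -0.464]
force: [2.9, 4.2, -2.4]
gripper_width: 0.0169
```

```bash
python3 arc.py 7 8 4 -0.4
```

```text
[-0.    0.03 -0.11  0.14 -0.   -0.1   0.04  0.12 -0.21  0.13 -0.04]
clk 10.37 st [ 0.0086 -0.1598  0.0822] F [3.24 3.33] Frad -1.46 Ftan(cw+) -4.41 Fz -2.5 circle [  -6.5  -130.69   32.12] r 32.82 cw deg from -x 242.6 w 0.0166
[[0.0003, 0.008, -0.0016], [0.0, -0.0, 0.002], 0], [[0.0003, 0.0155, -0.0034], [0.0, -0.0, 0.002], 0], [[0.0002, 0.0231, -0.0048], [0.0, -0.0, 0.002], 0], [[0.0002, 0.0309, -0.0052], [0.0, -0.0, 0.002], 0], [[0.0002, 0.0386, -0.0046], [0.0, -0.0, 0.002], 0], [[0.0001, 0.0462, -0.0031], [0.0, -0.0, 0.002], 0], [[0.0001, 0.0536, -0.0007], [0.0, -0.0, 0.002], 0], [[0.0, 0.0606, 0.0026], [0.0, -0.0, 0.002], 0]
```

Call:
drive_tool([
  [[0,0.008,-0.0013],[0,0,0.002],0],
  [[0,0.0155,-0.0029],[0,0,0.002],0],
  [[0,0.0231,-0.0043],[0,0,0.002],0],
  [[0,0.0309,-0.0047],[0,0,0.002],0],
  [[0,0.0386,-0.0041],[0,0,0.002],0],
  [[0,0.0462,-0.0025],[0,0,0.002],0],
  [[0,0.0536,0],[0,0,0.002],0],
  [[0,0.0605,0.0032],[0,0,0.002],0],
])

```text
clock: 11.03
tool_pos: [0.5634, -0.0575, 0.0822]
orientation: [0.538, -0.462, -0.533, -0.462]
force: [5.4, -0.4, -3.6]
gripper_width: 0.0165
```

```bash
python3 arc.py 7 8 4 -0.8
```

```text
[-0.08 -0.03 -0.14  0.14  0.02 -0.07  0.07  0.15 -0.19  0.08 -0.16  0.2 ]
clk 11.18 st [-0.0202 -0.1606  0.0822] F [ 4.31 -1.14] Frad -0.76 Ftan(cw+) -4.4 Fz -4.45 circle [  -6.52 -130.77   32.18] r 32.76 cw deg from -x 294.6 w 0.0168
[[0.0004, 0.006, 0.0054], [-0.0, -0.001, 0.001], 0], [[0.0004, 0.0119, 0.0105], [-0.0, -0.001, 0.001], 0], [[0.0003, 0.0176, 0.0157], [-0.0, -0.001, 0.001], 0], [[0.0003, 0.0226, 0.0215], [-0.0, -0.001, 0.001], 0], [[0.0002, 0.0269, 0.0278], [-0.0, -0.001, 0.001], 0], [[0.0002, 0.0303, 0.0346], [-0.0, -0.001, 0.001], 0], [[0.0002, 0.0329, 0.0418], [-0.0, -0.001, 0.001], 0], [[0.0001, 0.0347, 0.0493], [-0.0, -0.001, 0.001], 0]
```

Call:
drive_tool([
  [[0,0.006,0.0054],[0,-0.001,0.001],0],
  [[0,0.0119,0.0105],[0,-0.001,0.001],0],
  [[0,0.0176,0.0157],[0,-0.001,0.001],0],
  [[0,0.0226,0.0215],[0,-0.001,0.001],0],
  [[0,0.0269,0.0278],[0,-0.001,0.001],0],
  [[0,0.0303,0.0346],[0,-0.001,0.001],0],
  [[0,0.0329,0.0418],[0,-0.001,0.001],0],
  [[0,0.0347,0.0493],[0,-0.001,0.001],0],
])

```text
clock: 11.85
tool_pos: [0.542, -0.0392, 0.0822]
orientation: [0.536, -0.464, -0.533, -0.461]
force: [2.9, -4.8, -3.1]
gripper_width: 0.0164
```

```bash
python3 arc.py 7 8 4 -0.6; python3 - <<'E'
from h import *
import pickle
T=snap('top');S=snap('side');pickle.dump((T,S),open('m1.pkl','wb'))
t0=pickle.load(open('top0.pkl','rb'));s0=pickle.load(open('side0.pkl','rb'))
def crop(c,x,y,w,h,f): return cv2.resize(c['img'][y:y+h,x:x+w],None,fx=f,fy=f,interpolation=cv2.INTER_CUBIC)
a=np.vstack([np.hstack([crop(t0,235,180,38,28,10),crop(T,235,180,38,28,10)]),np.hstack([crop(s0,230,190,38,28,10),crop(S,230,190,38,28,10)])])
cv2.imwrite('pics/m1.png',a[:,:,::-1])
E
```

```text
[-0.1  -0.05 -0.16  0.13  0.02 -0.07  0.08  0.16 -0.19  0.09 -0.17  0.18
  0.08]
clk 12.0 st [-0.0381 -0.1389  0.0822] F [ 1.69 -4.02] Frad -0.64 Ftan(cw+) -4.31 Fz -1.55 circle [  -6.53 -130.78   32.19] r 32.59 cw deg from -x 345.64 w 0.0169
[[0.0003, 0.0001, 0.008], [-0.001, -0.002, -0.0], 0], [[0.0002, 0.0001, 0.0158], [-0.001, -0.002, -0.0], 0], [[0.0002, -0.0003, 0.0235], [-0.001, -0.002, -0.0], 0], [[0.0002, -0.0017, 0.0311], [-0.001, -0.002, -0.0], 0], [[0.0001, -0.0039, 0.0384], [-0.001, -0.002, -0.0], 0], [[0.0001, -0.0071, 0.0455], [-0.001, -0.002, -0.0], 0], [[0.0001, -0.011, 0.0521], [-0.001, -0.002, -0.0], 0], [[0.0, -0.0158, 0.0582], [-0.001, -0.002, -0.0], 0]
```

View pics/m1.png

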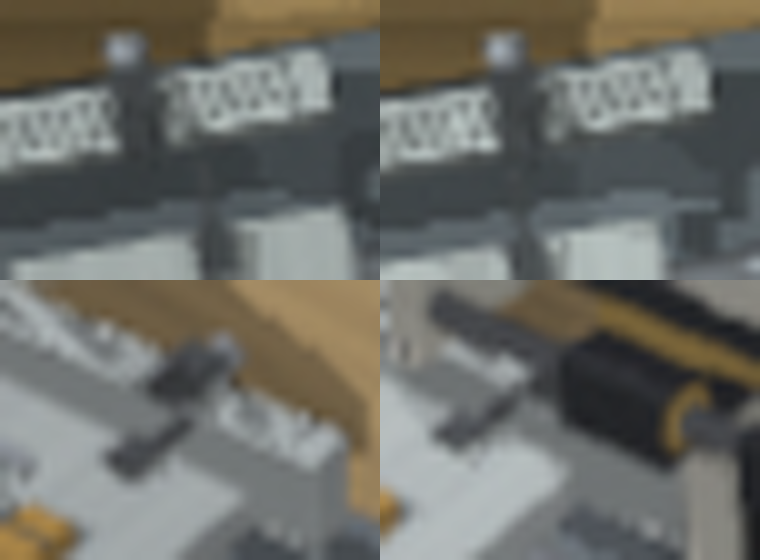

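Top row, tab mark at crop (140,110) in both. The pointer notch moved from about (215,240) to about (142,245), so it is now roughly 4–5 mm past the tab. In the side row the pointer blade is dark at (480,415), with the gripper partly in the way. I'll go about 50° further for a clear overrun, then measure finely.

Call:
drive_tool([
  [[0,0.0001,0.008],[-0.001,-0.002,0],0],
  [[0,0.0001,0.0158],[-0.001,-0.002,0],0],
  [[0,-0.0003,0.0235],[-0.001,-0.002,0],0],
  [[0,-0.0017,0.0311],[-0.001,-0.002,0],0],
  [[0,-0.0039,0.0384],[-0.001,-0.002,0],0],
  [[0,-0.0071,0.0455],[-0.001,-0.002,0],0],
  [[0,-0.011,0.0521],[-0.001,-0.002,0],0],
  [[0,-0.0158,0.0582],[-0.001,-0.002,0],0],
])

```text
clock: 12.77
tool_pos: [0.5431, -0.0095, 0.082]
orientation: [-0.534, 0.463, 0.537, 0.461]
force: [-1.7, -6.2, 1.9]
gripper_width: 0.0166
```

```bash
python3 arc.py -6 8 3 -0.3; cat > meas.py <<'E'
from h import *
import pickle,sys
def rect(c,z=.049,x=(-.1,.1),y=(-.22,.22),res=.00025):
    xs=np.arange(*x,res);ys=np.arange(*y,res)
    X,Y=np.meshgrid(xs,ys,indexing='ij')
    P=O+X[...,None]*XS+Y[...,None]*YS+np.array([0,0,z])
    p=(P-np.array(c['xyz']))@rot(c); a=p[...,0]/-p[...,2]; b=p[...,1]/p[...,2]
    f=1+c['k1']*(a*a+b*b)
    return cv2.remap(c['img'],(c['fx']*a*f+c['cx']).astype('f4'),(c['fy']*b*f+c['cy']).astype('f4'),cv2.INTER_CUBIC),xs,ys
E
python3 - <<'E'
from meas import *
f=[snap('top') for _ in range(4)]
c=dict(f[0]); c['img']=np.mean([a['img'].astype('f4') for a in f],0); pickle.dump(c,open('m2.pkl','wb'))
print('frame noise',np.std([a['img'][190:210,235:270].astype(float) for a in f],0).mean())
print('static vs t0',np.abs(c['img'][188:196,248:252]-pickle.load(open('top0.pkl','rb'))['img'][188:196,248:252]).mean())
t0=pickle.load(open('top0.pkl','rb'))
out=[]
for k in(t0,c):
    r,xs,ys=rect(k,.049,(.02,.085),(-.05,.06)); out.append(np.clip(r[::-1],0,255).astype('u1'))
a=np.vstack(out); a=cv2.resize(a,None,fx=1.6,fy=1.1); print(a.shape)
cv2.imwrite('pics/m2.png',np.clip(a[:,:,::-1].astype(float)*1.6,0,255))
E
```

```text
[-0.14 -0.08 -0.19  0.1  -0.   -0.09  0.06  0.15 -0.18  0.1  -0.16  0.17
  0.05  0.2 ]
clk 12.87 st [-0.032  -0.1098  0.082 ] F [-2.04 -4.24] Frad -1.13 Ftan(cw+) -4.57 Fz 1.9 circle [  -6.56 -130.77   32.2 ] r 32.97 cw deg from -x 39.58 w 0.0166
[[0.0001, 0.0026, -0.0066], [0.0, 0.001, -0.001], 0], [[0.0001, 0.0057, -0.0125], [0.0, 0.001, -0.001], 0], [[0.0001, 0.0085, -0.0185], [0.0, 0.001, -0.001], 0], [[0.0001, 0.0107, -0.0249], [0.0, 0.001, -0.001], 0], [[0.0001, 0.0121, -0.0314], [0.0, 0.001, -0.001], 0], [[0.0001, 0.0129, -0.038], [0.0, 0.001, -0.001], 0], [[0.0, 0.013, -0.0447], [0.0, 0.001, -0.001], 0], [[0.0, 0.0123, -0.0513], [0.0, 0.001, -0.001], 0]
frame noise 0.4437914953407107
static vs t0 2.9348958
(572, 704, 3)[ WARN:0@4.019] global loadsave.cpp:1063 imwrite_ Unsupported depth image for selected encoder is fallbacked to CV_8U.
```

View pics/m2.png

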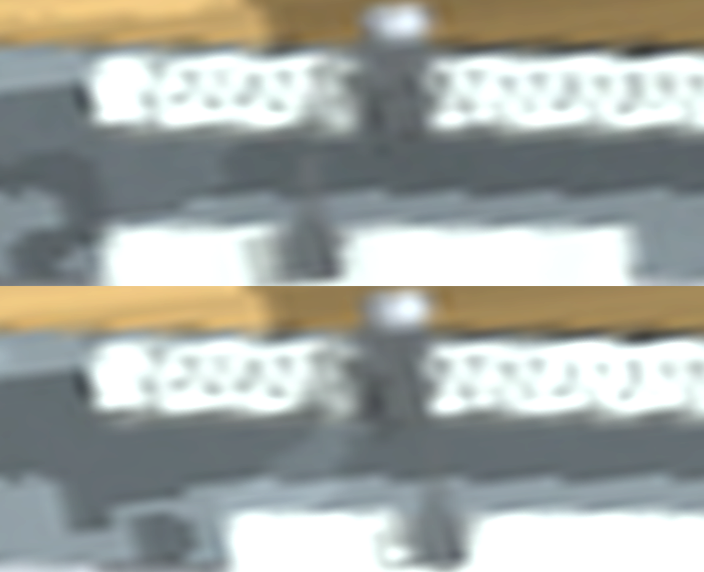

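The rectified view (6.4 px/mm, +y to the right) shows the tab at about column 396. The pointer notch was at about 310 at the start and is at about 435 now, so it is about 6 mm past. I'll go a little further for margin.

```bash
python3 arc.py 6 7 1 -0.7|tail -1
```

```text
[[-0.0, -0.0058, 0.0038], [0.0, 0.001, -0.001], 0], [[-0.0, -0.0113, 0.0076], [0.0, 0.001, -0.001], 0], [[-0.0, -0.0167, 0.0113], [0.0, 0.001, -0.001], 0], [[-0.0001, -0.0225, 0.0144], [0.0, 0.001, -0.001], 0], [[-0.0001, -0.0286, 0.017], [0.0, 0.001, -0.001], 0], [[-0.0001, -0.035, 0.0189], [0.0, 0.001, -0.001], 0], [[-0.0001, -0.0414, 0.0201], [0.0, 0.001, -0.001], 0]
```

Call:
drive_tool([
  [[0,-0.0058,0.0038],[0,0.001,-0.001],0],
  [[0,-0.0113,0.0076],[0,0.001,-0.001],0],
  [[0,-0.0167,0.0113],[0,0.001,-0.001],0],
  [[0,-0.0225,0.0144],[0,0.001,-0.001],0],
  [[0,-0.0286,0.017],[0,0.001,-0.001],0],
  [[0,-0.035,0.0189],[0,0.001,-0.001],0],
  [[0,-0.0414,0.0201],[0,0.001,-0.001],0],
])

```text
clock: 13.65
tool_pos: [0.5614, 0.0054, 0.0819]
orientation: [-0.535, 0.463, 0.537, 0.461]
force: [-4.0, -2.1, 6.4]
gripper_width: 0.0165
```

```bash
python3 arc.py -7 8 3 -0.3; python3 - <<'E'
from meas import *
f=[snap('top') for _ in range(3)]
c=dict(f[0]); c['img']=np.mean([a['img'].astype('f4') for a in f],0); pickle.dump(c,open('m3.pkl','wb'))
def edge(r,xs,ys,y0,y1,x0,x1,pol,thr):
    g=r.mean(-1); E=[]
    for y in np.arange(y0,y1,.001):
        j=np.argmin(abs(ys-y)); i=(xs>=x0)&(xs<=x1); v=g[i,j]; d=np.clip(pol*np.gradient(v),0,None)
        k=d.argmax(); s=slice(max(0,k-12),k+13); E.append((y,(d[s]*xs[i][s]).sum()/(d[s].sum()+1e-9)))
    E=np.array(E);
    for _ in range(4):
        p=np.polyfit(E[:,0],E[:,1],1); e=E[:,1]-np.polyval(p,E[:,0]); E=E[abs(e)<max(2*e.std(),.0003)]
    return p,len(E),e.std()
for n in('top0.pkl','m2.pkl','m3.pkl'):
    k=pickle.load(open(n,'rb')); k['img']=k['img'].astype('f4')
    r,xs,ys=rect(k,.012,(-.11,.11),(-.2,.2))
    for nm,a in(('plate -x edge',(-.19,-.06,-.09,-.07,1,8)),('plate +x edge',(-.19,-.12,.07,.09,-1,8))):
        print(n,nm,edge(r,xs,ys,*a))
    r,xs,ys=rect(k,.049,(-.11,.11),(-.2,.2)); g=r.mean(-1)
    print('rail in',edge(r,xs,ys,-.03,.06,.045,.06,1,8),'rail out',edge(r,xs,ys,-.03,.06,.06,.075,-1,8))
    # dark tab gap in scale x .058-.066, dark notch at carriage edge
    for nm,x0,x1,lo,hi in(('tab',.056,.066,-.002,.022),('ptr',.024,.032,None,None)):
        for xa in np.arange(x0,x1-.001,.002):
            v=g[(xs>=xa)&(xs<xa+.002)].mean(0)
            if lo is None: w=(ys>-.02)&(ys<.05)
            else: w=(ys>lo)&(ys<hi)
            vv=v[w]; yy=ys[w]; k0=cv2.GaussianBlur(vv.reshape(1,-1),(0,0),6)[0].argmin()
            s=slice(max(0,k0-28),k0+29); z=np.percentile(vv[s],75); q=np.clip(z-vv[s],0,None); print(nm,round(xa+.001,4),'min',round(vv[k0]),'top',round(z),'cen',round((q*yy[s]).sum()/q.sum()*1e3,2),end=' | ')
        print()
E
```

```text
[-0.14 -0.09 -0.21  0.07 -0.03 -0.12  0.04  0.12 -0.2   0.1  -0.14  0.19
  0.06  0.18 -0.01  0.2 ]
clk 13.75 st [-0.0116 -0.0983  0.0819] F [-4.02 -1.54] Frad -0.91 Ftan(cw+) -4.2 Fz 5.3 circle [  -6.56 -130.75   32.2 ] r 32.86 cw deg from -x 81.23 w 0.0167
[[-0.0001, 0.0074, -0.0032], [0.0, 0.0, -0.001], 0], [[-0.0001, 0.0147, -0.0061], [0.0, 0.0, -0.001], 0], [[-0.0001, 0.0217, -0.0095], [0.0, 0.0, -0.001], 0], [[-0.0001, 0.0282, -0.0138], [0.0, 0.0, -0.001], 0], [[-0.0001, 0.0341, -0.0188], [0.0, 0.0, -0.001], 0], [[-0.0001, 0.0394, -0.0246], [0.0, 0.0, -0.001], 0], [[-0.0001, 0.044, -0.0309], [0.0, 0.0, -0.001], 0], [[-0.0001, 0.0477, -0.0377], [0.0, 0.0, -0.001], 0]
top0.pkl plate -x edge (array([-0.01129136, -0.08195075]), 130, np.float64(0.0050774866574646))
top0.pkl plate +x edge (array([-0.03471146,  0.07322954]), 55, np.float64(0.000630333364228208))
rail in (array([-0.00527731,  0.05619852]), 75, np.float64(0.0004722024190011808)) rail out (array([-0.00204095,  0.07206163]), 78, np.float64(0.00039641402939480575))
tab 0.057 min 55 top 87 cen 10.98 | tab 0.059 min 55 top 89
[... 943 characters left out ...]
17 cen 18.12 | 
m3.pkl plate -x edge (array([ 0.03133107, -0.07614341]), 130, np.float64(0.005419207751884444))
m3.pkl plate +x edge (array([0.1423139 , 0.10528566]), 54, np.float64(0.0013812286207331769))
rail in (array([-0.00699182,  0.0562261 ]), 76, np.float64(0.0004743682691544438)) rail out (array([-0.00354524,  0.07209506]), 74, np.float64(0.0003888919204160315))
tab 0.057 min 52 top 93 cen 10.86 | tab 0.059 min 52 top 93 cen 10.86 | tab 0.061 min 55 top 90 cen 10.73 | tab 0.063 min 59 top 79 cen 10.43 | tab 0.065 min 64 top 83 cen 10.14 | 
ptr 0.025 min 45 top 71 cen -12.57 | ptr 0.027 min 45 top 72 cen -12.37 | ptr 0.029 min 45 top 75 cen -12.3 | ptr 0.031 min 45 top 58 cen -12.75 |
```

Call:
drive_tool([
  [[0,0.0074,-0.0032],[0,0,-0.001],0],
  [[0,0.0147,-0.0061],[0,0,-0.001],0],
  [[0,0.0217,-0.0095],[0,0,-0.001],0],
  [[0,0.0282,-0.0138],[0,0,-0.001],0],
  [[0,0.0341,-0.0188],[0,0,-0.001],0],
  [[0,0.0394,-0.0246],[0,0,-0.001],0],
  [[0,0.044,-0.0309],[0,0,-0.001],0],
  [[0,0.0477,-0.0377],[0,0,-0.001],0],
])

```text
clock: 14.57
tool_pos: [0.5411, -0.0166, 0.082]
orientation: [0.536, -0.461, -0.536, -0.462]
force: [-0.2, 2.3, 1.9]
gripper_width: 0.0168
```

```bash
python3 arc.py -7 8 3 -0.3
```

```text
[-0.14 -0.09 -0.21  0.07 -0.03 -0.12  0.04  0.12 -0.2   0.1  -0.14  0.19
  0.06  0.18 -0.01  0.2  -0.01]
clk 14.67 st [-0.0358 -0.1181  0.082 ] F [-0.05  1.5 ] Frad 0.64 Ftan(cw+) 1.36 Fz 2.74 circle [  -6.55 -130.75   32.2 ] r 31.87 cw deg from -x 23.3 w 0.0169
[[0.0, 0.003, -0.0072], [-0.0, -0.0, 0.0], 0], [[0.0, 0.0044, -0.0149], [-0.0, -0.0, 0.0], 0], [[0.0, 0.0052, -0.0227], [-0.0, -0.0, 0.0], 0], [[0.0, 0.005, -0.0304], [-0.0, -0.0, 0.0], 0], [[0.0, 0.0039, -0.0382], [-0.0, -0.0, 0.0], 0], [[0.0, 0.0019, -0.0457], [-0.0, -0.0, 0.0], 0], [[0.0, -0.0011, -0.0529], [-0.0, -0.0, 0.0], 0], [[0.0, -0.0049, -0.0597], [-0.0, -0.0, 0.0], 0]
```

Call:
drive_tool([
  [[0,0.003,-0.0072],[0,0,0],0],
  [[0,0.0044,-0.0149],[0,0,0],0],
  [[0,0.0052,-0.0227],[0,0,0],0],
  [[0,0.005,-0.0304],[0,0,0],0],
  [[0,0.0039,-0.0382],[0,0,0],0],
  [[0,0.0019,-0.0457],[0,0,0],0],
  [[0,-0.0011,-0.0529],[0,0,0],0],
  [[0,-0.0049,-0.0597],[0,0,0],0],
])

```text
clock: 15.33
tool_pos: [0.5469, -0.0468, 0.0819]
orientation: [-0.535, 0.462, 0.536, 0.462]
force: [-3.1, 4.4, 4.7]
gripper_width: 0.0163
```

```bash
python3 arc.py -7 8 3 -0.4
```

```text
[-0.15 -0.1  -0.21  0.07 -0.03 -0.12  0.04  0.13 -0.2   0.1  -0.16  0.17
  0.04  0.18 -0.02  0.2  -0.02  0.08]
clk 15.43 st [-0.0339 -0.1485  0.0819] F [-1.73  3.67] Frad -0.54 Ftan(cw+) 4.02 Fz 3.58 circle [  -6.56 -130.76   32.21] r 32.56 cw deg from -x 327.01 w 0.0165
[[-0.0001, -0.0056, -0.0057], [-0.0, -0.0, -0.0], 0], [[-0.0001, -0.0112, -0.0111], [-0.0, -0.0, -0.0], 0], [[-0.0001, -0.0172, -0.016], [-0.0, -0.0, -0.0], 0], [[-0.0001, -0.0238, -0.0202], [-0.0, -0.0, -0.0], 0], [[-0.0001, -0.0308, -0.0235], [-0.0, -0.0, -0.0], 0], [[-0.0001, -0.0382, -0.026], [-0.0, -0.0, -0.0], 0], [[-0.0001, -0.0458, -0.0275], [-0.0, -0.0, -0.0], 0], [[-0.0001, -0.0535, -0.0281], [-0.0, -0.0, -0.0], 0]
```

Engaged in the pull-back direction. I'll continue to about 271°.

Call:
drive_tool([
  [[0,-0.0056,-0.0057],[0,0,0],0],
  [[0,-0.0112,-0.0111],[0,0,0],0],
  [[0,-0.0172,-0.016],[0,0,0],0],
  [[0,-0.0238,-0.0202],[0,0,0],0],
  [[0,-0.0308,-0.0235],[0,0,0],0],
  [[0,-0.0382,-0.026],[0,0,0],0],
  [[0,-0.0458,-0.0275],[0,0,0],0],
  [[0,-0.0535,-0.0281],[0,0,0],0],
])

```text
clock: 16.1
tool_pos: [0.574, -0.0587, 0.0819]
orientation: [-0.534, 0.464, 0.536, 0.461]
force: [-4.9, 1.3, 6.8]
gripper_width: 0.0165
```

```bash
python3 arc.py -6 7 3 -0.6
```

```text
[-0.16 -0.11 -0.21  0.08 -0.02 -0.11  0.05  0.13 -0.2   0.08 -0.19  0.14
  0.03  0.18 -0.02  0.21 -0.02  0.06  0.09]
clk 16.2 st [-0.0084 -0.1637  0.0819] F [-3.87  1.63] Frad -1.41 Ftan(cw+) 3.95 Fz 5.18 circle [  -6.56 -130.78   32.22] r 33.02 cw deg from -x 273.2 w 0.0169
[[-0.0002, -0.0068, 0.0022], [-0.0, -0.0, -0.001], 0], [[-0.0002, -0.0134, 0.0035], [-0.0, -0.0, -0.001], 0], [[-0.0003, -0.0198, 0.0048], [-0.0, -0.0, -0.001], 0], [[-0.0003, -0.0261, 0.0069], [-0.0, -0.0, -0.001], 0], [[-0.0003, -0.0322, 0.0095], [-0.0, -0.0, -0.001], 0], [[-0.0003, -0.0379, 0.0128], [-0.0, -0.0, -0.001], 0], [[-0.0004, -0.0433, 0.0167], [-0.0, -0.0, -0.001], 0]
```

Call:
drive_tool([
  [[0,-0.0068,0.0022],[0,0,-0.001],0],
  [[0,-0.0134,0.0035],[0,0,-0.001],0],
  [[0,-0.0198,0.0048],[0,0,-0.001],0],
  [[0,-0.0261,0.0069],[0,0,-0.001],0],
  [[0,-0.0322,0.0095],[0,0,-0.001],0],
  [[0,-0.0379,0.0128],[0,0,-0.001],0],
  [[0,-0.0433,0.0167],[0,0,-0.001],0],
])

```text
clock: 16.78
tool_pos: [0.5934, -0.0508, 0.0819]
orientation: [0.535, -0.465, -0.534, -0.461]
force: [-4.1, -1.8, 6.7]
gripper_width: 0.0169
```

```bash
python3 arc.py -4 6 3 -0.6; sed -i 's/TH=0.147/TH=0.150/' h.py; python3 - <<'E'
from meas import *
f=[snap('top') for _ in range(3)]
c=dict(f[0]); c['img']=np.mean([a['img'].astype('f4') for a in f],0); pickle.dump(c,open('m4.pkl','wb'))
t0=pickle.load(open('top0.pkl','rb'))
out=[]
for n in('top0.pkl','m2.pkl','m4.pkl'):
    k=pickle.load(open(n,'rb')); k['img']=k['img'].astype('f4')
    r,xs,ys=rect(k,.049,(.02,.085),(-.03,.05)); r=r[::-1]
    out.append(cv2.resize(np.clip((r/160)**.6*255,0,255).astype('u1'),(780,195)))
im=np.vstack(out)
for i in range(0,9): cv2.line(im,(int(i*97.5),0),(int(i*97.5),8),(255,0,0),1)  # 10 mm marks
cv2.imwrite('pics/m4.png',im[:,:,::-1])
E
```

```text
[-0.16 -0.11 -0.21  0.08 -0.02 -0.11  0.04  0.13 -0.21  0.06 -0.21  0.13
  0.02  0.18 -0.01  0.21 -0.02  0.05  0.07  0.08]
clk 16.88 st [ 0.0118 -0.1584  0.0819] F [-4.17 -0.89] Frad -1.57 Ftan(cw+) 3.97 Fz 5.78 circle [  -6.55 -130.79   32.23] r 33.1 cw deg from -x 236.4 w 0.0165
[[-0.0002, -0.0023, 0.0045], [-0.001, -0.001, -0.001], 0], [[-0.0002, -0.0054, 0.0078], [-0.001, -0.001, -0.001], 0], [[-0.0003, -0.0085, 0.0109], [-0.001, -0.001, -0.001], 0], [[-0.0003, -0.0115, 0.0142], [-0.001, -0.001, -0.001], 0], [[-0.0003, -0.0142, 0.0176], [-0.001, -0.001, -0.001], 0], [[-0.0003, -0.0167, 0.0213], [-0.001, -0.001, -0.001], 0]
```

View pics/m4.png

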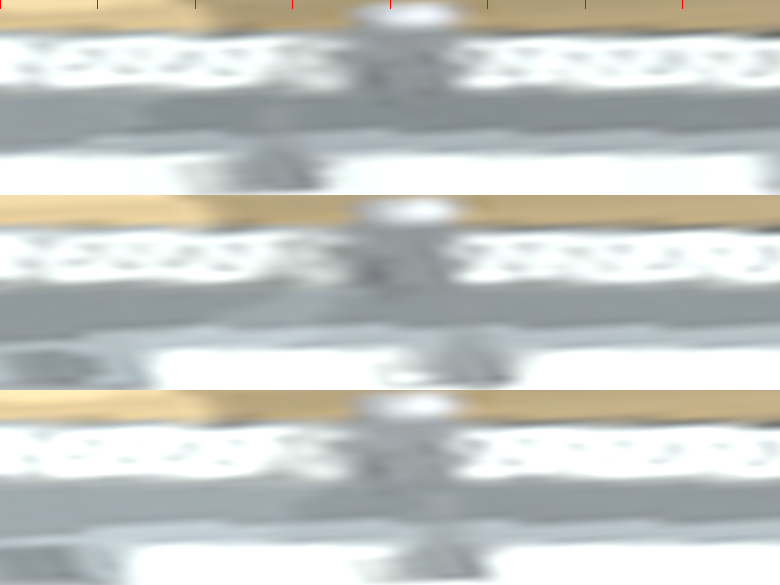

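```bash
python3 - <<'E'
from meas import *
fr={n:pickle.load(open(n+'.pkl','rb')) for n in('top0','m2','m3','m4')}
fr['m1']=pickle.load(open('m1.pkl','rb'))[0]
def g(k,z=.049,x=(-.035,.034)):
    k=dict(k);k['img']=k['img'].astype('f4');r,xs,ys=rect(k,z,x,(-.08,.08)); return r.mean(-1),xs,ys
ref,xs,ys=g(fr['top0'])
ang={'top0':0,'m1':345.64,'m2':399.6,'m3':441.2,'m4':236.4}
# template: pointer/edge/dish neighbourhood of carriage
for lab,(x0,x1,ya,yb) in {'orange block+dish':(-.02,.02,-.03,.012),'right part':(0.015,.033,-.03,.02)}.items():
    i=(xs>=x0)&(xs<x1); j0=np.argmin(abs(ys-ya)); j1=np.argmin(abs(ys-yb))
    T=ref[i][:,j0:j1].astype('f4')
    for n in('m1','m2','m3','m4'):
        m=cv2.matchTemplate(g(fr[n])[0][i].astype('f4'),T,cv2.TM_CCOEFF_NORMED)[0]
        k=m.argmax(); print(lab,n,ang[n],'shift mm',round((k-j0)*.25,2),'score',round(float(m[k]),3))
E
```

```text
orange block+dish m1 345.64 shift mm 17.0 score 0.984
orange block+dish m2 399.6 shift mm 20.0 score 0.972
orange block+dish m3 441.2 shift mm 23.75 score 0.914
orange block+dish m4 236.4 shift mm 16.25 score 0.966
right part m1 345.64 shift mm 16.75 score 0.977
right part m2 399.6 shift mm 19.75 score 0.983
right part m3 441.2 shift mm 23.75 score 0.92
right part m4 236.4 shift mm 17.0 score 0.988
```

The rectified rows (9.75 px/mm) show the tab saddle at about column 405–410. The pointer was at 278, then 470, and is now at 441, still about 3.4 mm beyond the tab. That is more than the crank angles suggest, so I'll approach in small steps and check by image.

```bash
sed -i 's/TH=0.150/TH=0.147/' h.py; sed -i 's/^def rect/TH=.150; XS=np.array([np.cos(TH),np.sin(TH),0]);YS=np.array([-np.sin(TH),np.cos(TH),0])\ndef rect/' meas.py; python3 arc.py -6 5 1 -0.7 | tail -2
```

```text
clk 17.03 st [ 0.012  -0.1582  0.0819] F [-3.83 -0.68] Frad -1.58 Ftan(cw+) 3.55 Fz 5.04 circle [  -6.54 -130.8    32.24] r 33.13 cw deg from -x 235.9 w 0.0166
[[-0.0002, -0.0039, 0.0061], [-0.001, -0.001, -0.001], 0], [[-0.0003, -0.0083, 0.0112], [-0.001, -0.001, -0.001], 0], [[-0.0003, -0.0126, 0.0162], [-0.001, -0.001, -0.001], 0], [[-0.0003, -0.0163, 0.0216], [-0.001, -0.001, -0.001], 0], [[-0.0004, -0.0195, 0.0274], [-0.001, -0.001, -0.001], 0]
```

Call:
drive_tool([
  [[0,-0.0039,0.0061],[-0.001,-0.001,-0.001],0],
  [[0,-0.0083,0.0112],[-0.001,-0.001,-0.001],0],
  [[0,-0.0126,0.0162],[-0.001,-0.001,-0.001],0],
  [[0,-0.0163,0.0216],[-0.001,-0.001,-0.001],0],
  [[0,-0.0195,0.0274],[-0.001,-0.001,-0.001],0],
])

```text
clock: 17.45
tool_pos: [0.6009, -0.0405, 0.082]
orientation: [0.536, -0.465, -0.533, -0.46]
force: [-3.2, -4.7, 4.9]
gripper_width: 0.017
```

```bash
python3 arc.py -4 5 2 -0.6; cat > look.py <<'E'
from meas import *
import sys
n=sys.argv[1]
f=[snap('top') for _ in range(3)]; s=[snap('side') for _ in range(2)]
c=dict(f[0]); c['img']=np.mean([a['img'].astype('f4') for a in f],0)
d=dict(s[0]); d['img']=np.mean([a['img'].astype('f4') for a in s],0); pickle.dump((c,d),open(n+'.pkl','wb'))
t0=pickle.load(open('top0.pkl','rb'))
def g(k):
    k=dict(k);k['img']=k['img'].astype('f4');r,xs,ys=rect(k,.049,(-.035,.034),(-.08,.08)); return r.mean(-1),xs,ys
ref,xs,ys=g(t0); cur=g(c)[0]
for x0,x1,ya,yb in((-.02,.02,-.03,.012),(.015,.033,-.03,.02),(.022,.033,-.012,.008)):
    i=(xs>=x0)&(xs<x1); j0=np.argmin(abs(ys-ya)); j1=np.argmin(abs(ys-yb))
    m=cv2.matchTemplate(cur[i].astype('f4'),ref[i][:,j0:j1].astype('f4'),cv2.TM_CCOEFF_NORMED)[0]; k=m.argmax()
    p=np.polyfit([-4,0,4],m[[k-4,k,k+4]],2); print('shift',round((k-j0-p[1]/2/p[0])*.25,2),round(float(m[k]),3))
out=[]
for k,z in((c,.049),(d,.049)):
    r,_,_=rect(k,z,(.02,.085),(-.02,.04)); r=r[::-1]
    out.append(cv2.resize(np.clip((r/160)**.6*255,0,255).astype('u1'),(780,280)))
im=np.vstack(out)
for i in range(13): cv2.line(im,(i*65,0),(i*65,8),(255,0,0),1)
cv2.imwrite(f'pics/{n}.png',im[:,:,::-1])
E
python3 look.py m5
```

```text
[-0.16 -0.1  -0.21  0.09 -0.02 -0.11  0.04  0.12 -0.23  0.03 -0.24  0.1
  0.02  0.19 -0.01  0.22 -0.01  0.04  0.05  0.05  0.09  0.06]
clk 17.5 st [ 0.0205 -0.1491  0.082 ] F [-3.53 -3.84] Frad -0.77 Ftan(cw+) 5.16 Fz 4.11 circle [  -6.53 -130.8    32.25] r 32.69 cw deg from -x 214.06 w 0.0167
[[-0.0001, -0.0011, 0.0046], [-0.001, -0.002, -0.0], 0], [[-0.0001, -0.0027, 0.0088], [-0.001, -0.002, -0.0], 0], [[-0.0002, -0.0045, 0.0129], [-0.001, -0.002, -0.0], 0], [[-0.0002, -0.006, 0.017], [-0.001, -0.002, -0.0], 0], [[-0.0002, -0.0072, 0.0213], [-0.001, -0.002, -0.0], 0]
shift 15.08 0.964
shift 16.13 0.99
shift 16.14 0.98
```

View pics/m5.png

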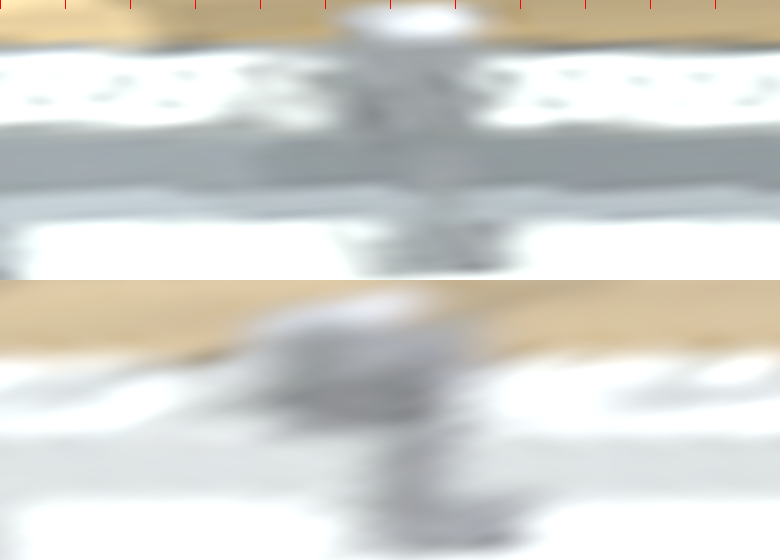

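The top panel (13 px/mm) shows the saddle centre at about 408 and the pointer at about 443. The lower side panel has pointer and tab merging near 412–455. To tell their shapes apart I'll compare with the starting side view, where they stood apart.

```bash
python3 - <<'E'
from meas import *
a=pickle.load(open('side0.pkl','rb'));b=pickle.load(open('m5.pkl','rb'))[1]
out=[]
for k in(a,b):
    k=dict(k);k['img']=k['img'].astype('f4')
    r,xs,ys=rect(k,.049,(.02,.08),(-.02,.04)); r=r[::-1]
    out.append(cv2.resize(np.clip((r/170)**1.2*255,0,255).astype('u1'),(780,290)))
im=np.vstack(out)
for i in range(13): cv2.line(im,(i*65,0),(i*65,8),(255,0,0),1)
cv2.imwrite('pics/m5b.png',im[:,:,::-1])
E
```

```text
(no output)
```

View pics/m5b.png

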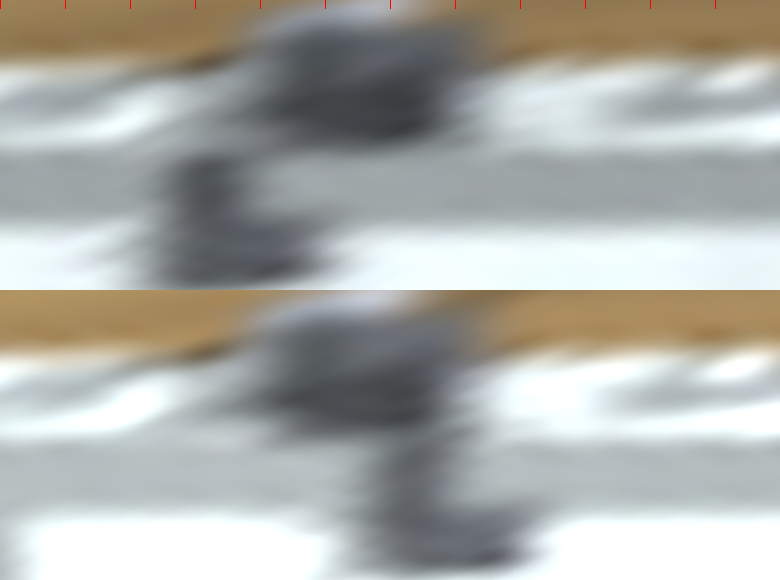

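The comparison shows the pointer blade itself at column 208 at the start and 412 now. In the top view its light streak matches, giving pointer y of about 13.85 mm. I'll get the saddle and knob centres numerically from their edges.

```bash
python3 - <<'E'
from meas import *
fs=[pickle.load(open(n+'.pkl','rb')) for n in('top0','m2','m4')]+[pickle.load(open('m5.pkl','rb'))[0]]
for c in fs:
    c=dict(c);c['img']=c['img'].astype('f4'); r,xs,ys=rect(c,.049,(.02,.085),(-.02,.04)); y=ys*1e3
    for x0 in(.078,.080,.082):
        v=r[(xs>=x0)&(xs<x0+.002)].mean(0); s=v[:,0]-v[:,2]; w=(y>2)&(y<22); q=np.clip(np.percentile(s[w],75)-s[w],0,None); q[q<.3*q.max()]=0
        print('knob',x0,'depth',round(q.max()),'cen',round((q*y[w]).sum()/q.sum(),2),end=' | ')
    print()
    for x0 in(.058,.061,.064,.067):
        v=r[(xs>=x0)&(xs<x0+.003)].mean((0,2)); 
        print('sad',x0,' '.join(f'{int(np.interp(t,y,v))}' for t in np.arange(2,21,1)))
    for x0 in(.036,.040,.043,.046,.049,.052):
        v=r[(xs>=x0)&(xs<x0+.003)].mean((0,2)); print('gap',x0,' '.join(f'{int(np.interp(t,y,v))}' for t in np.arange(-6,21,1)))
E
```

```text
knob 0.078 depth 55 cen 11.56 | knob 0.08 depth 53 cen 11.68 | knob 0.082 depth 38 cen 11.86 | 
sad 0.058 123 122 113 99 79 64 55 55 63 66 66 65 64 65 77 94 119 142 156
sad 0.061 116 106 98 87 75 65 59 59 62 64 65 65 64 67 72 81 101 122 140
sad 0.064 121 104 85 72 68 66 66 66 66 65 64 60 60 72 88 100 101 106 128
sad 0.067 113 109 99 88 80 74 72 70 69 68 67 66 69 75 88 103 110 121 136
gap 0.036 87 85 81 78 76 77 80 84 87 89 89 89 88 88 88 88 88 89 89 90 90 90 89 89 89 89 89
gap 0.04 64 63 64 65 66 67 67 68 69 70 71 73 75 77 80 79 74 69 65 65 65 66 68 69 71 73 76
gap 0.043 60 61 63 66 68 67 64 62 61 60 60 60 59 59 59 60 60 61 60 60 60 60 59 58 58 58 58
gap 0.046 60 60 62 66 67 66 64 63 62 61 60 60 60 60 60 60 60 59 59 59 59 59 59 59 59 60 60
gap 0.049 60 61 61 62 63 63 63 62 61 60 60 60 61 61 59 57 56 58 60 60 59 59 59 59 60 60 60
gap 0.052 69 68 67 68 70 73 75 76 76 77 75 71 67 63 61 59 60 61 60 57 57 59 62 67 70 72 73
knob 0.078 depth 60 cen 11.61 | knob 0.08 depth 57 cen 11.8 | knob 0.082 depth 39 cen 11.94 | 
sad 0.058 116 115 107 92 74 60 51 53 61 66 68 69 65 65 79 101 131 157 169
[... 1986 characters left out ...]
36 117 97 82 78 75 75 77 76 75 74 69 68 81 98 112 114 120 144
sad 0.067 127 123 112 100 91 84 81 79 78 77 76 74 77 85 100 116 123 135 152
gap 0.036 109 108 105 103 101 101 101 101 101 100 100 100 99 99 100 101 100 99 95 89 86 88 94 99 101 101 101
gap 0.04 85 82 81 81 82 82 80 79 78 79 81 83 85 87 90 88 84 79 77 78 77 77 78 79 81 83 86
gap 0.043 80 80 80 81 81 78 75 71 69 68 68 68 68 67 67 67 68 70 73 75 76 74 72 70 68 67 67
gap 0.046 80 80 81 81 80 77 73 71 70 69 69 69 69 68 68 68 68 70 72 73 74 74 72 70 69 68 68
gap 0.049 81 82 82 81 81 80 77 73 71 69 69 69 70 70 67 65 65 67 69 70 71 71 70 69 68 69 69
gap 0.052 86 87 87 87 87 89 90 89 88 87 84 80 77 73 69 66 67 68 68 67 68 69 71 76 80 82 83
```

Call:
drive_tool([
  [[0,-0.0011,0.0046],[-0.001,-0.002,0],0],
  [[0,-0.0027,0.0088],[-0.001,-0.002,0],0],
  [[0,-0.0045,0.0129],[-0.001,-0.002,0],0],
  [[0,-0.006,0.017],[-0.001,-0.002,0],0],
  [[0,-0.0072,0.0213],[-0.001,-0.002,0],0],
  [[0,-0.0078,0.0245],[-0.001,-0.002,0],0],
])

```text
clock: 18.25
tool_pos: [0.6045, -0.0248, 0.082]
orientation: [-0.536, 0.461, 0.536, 0.462]
force: [-1.7, -4.7, 3.2]
gripper_width: 0.0166
```

```bash
python3 arc.py -4 5 2 -0.6; python3 look.py m6; cat > prof.py <<'E'
from meas import *
import sys
c,d=pickle.load(open(sys.argv[1]+'.pkl','rb'))
for k,n,bands in((c,'top',(.043,.046,.049)),(d,'side',(.040,.043,.046,.049))):
    r,xs,ys=rect(k,.049,(.02,.085),(-.02,.04)); y=ys*1e3
    for x0 in bands:
        v=r[(xs>=x0)&(xs<x0+.003)].mean((0,2)); print(n,x0,' '.join(f'{int(np.interp(t,y,v))}' for t in np.arange(3,21,.5)))
E
python3 prof.py m6;python3 prof.py m5
```

```text
[-0.17 -0.11 -0.21  0.08 -0.01 -0.1   0.05  0.14 -0.21  0.06 -0.22  0.11
  0.01  0.19 -0.01  0.22 -0.02  0.04  0.06  0.07  0.11  0.08 -0.15]
clk 18.3 st [ 0.0261 -0.1344  0.082 ] F [-2.06 -4.82] Frad -1.53 Ftan(cw+) 5.02 Fz 3.58 circle [  -6.55 -130.8    32.24] r 32.85 cw deg from -x 186.22 w 0.0166
[[0.0, 0.0015, 0.0046], [0.001, 0.001, 0.0], 0], [[0.0, 0.002, 0.0091], [0.001, 0.001, 0.0], 0], [[0.0, 0.0023, 0.0135], [0.001, 0.001, 0.0], 0], [[0.0001, 0.0029, 0.0179], [0.001, 0.001, 0.0], 0], [[0.0001, 0.0038, 0.0222], [0.001, 0.001, 0.0], 0]
shift 13.58 0.956
shift 14.31 0.985
shift 14.3 0.97
top 0.043 69 69 69 68 68 68 68 68 67 67 67 68 69 70 71 72 73 74 75 75 74 73 72 71 70 69 68 68 67 67 67 67 67 67 67 67
top 0.046 69 69 69 69 69 69 69 69 69 69 69 69 69 70 71 72 74 75 76 76 76 75 73 72 71 70 69 69 69 68 68 68 68 68 68 68
top 0.049 69 69 69 69 69 70 70 70 69 68 67 65 64 64 65 66 68 69 70 71 71 71 70 69 69 69 68 68 68 68 68 68 68 68 68 69
side 0.04 133 133 132 131 128 124 119 113 107 100 93 87 81 77 75 75 76 80 84 89 95 100 105 110 115 119 123 126 128 129 130 131 131 131 131 131
s
[... 634 characters left out ...]
 69 69 68 68 68 68 68
top 0.049 69 69 69 69 69 70 70 70 70 68 67 66 65 64 65 66 67 68 69 70 70 70 71 71 71 70 70 69 69 68 68 68 69 69 69 68
side 0.04 133 133 133 133 132 130 127 124 119 114 108 102 96 90 85 82 80 80 81 83 87 92 97 103 109 115 120 124 127 129 131 131 132 132 132 132
side 0.043 132 132 131 131 130 129 127 124 121 116 111 105 99 92 87 82 79 77 78 80 84 89 94 100 106 112 116 121 125 128 130 131 132 132 131 130
side 0.046 115 115 115 116 116 115 115 114 112 109 106 103 98 94 90 86 84 82 81 82 84 87 92 98 104 110 117 123 128 133 135 136 135 135 134 133
side 0.049 91 88 87 85 85 85 84 84 85 84 84 83 81 80 79 78 77 78 80 83 87 91 94 96 100 104 110 118 126 133 140 145 149 151 152 153
```

```bash
python3 - <<'E'
from meas import *
t=pickle.load(open('m2.pkl','rb')); s=pickle.load(open('side0.pkl','rb')); s['img']=s['img'].astype('f4')
for k,n,y0 in((t,'top m2',2),(s,'side0',0)):
    r,xs,ys=rect(k,.049,(.02,.085),(-.02,.04)); y=ys*1e3
    for x0 in np.arange(.046,.078,.002):
        v=r[(xs>=x0)&(xs<x0+.002)].mean((0,2)); print(n,round(x0+.001,3),' '.join(f'{int(np.interp(q,y,v)):3d}' for q in np.arange(y0,y0+19,1)))
a,b=proj(t,O+.06*XS+.0115*YS+[0,0,.049]); print('px',a,b)
g=t['img'].mean(-1).astype(int); i,j=int(round(b)),int(round(a)); print(g[i-11:i+9,j-7:j+8]); print(i-11,j-7)
a,b=proj(s,O+.06*XS+.0115*YS+[0,0,.049]); i,j=int(round(b)),int(round(a)); print('side px',a,b); print(s['img'].mean(-1).astype(int)[i-8:i+10,j-9:j+10])
E
```

```text
top m2 0.047  80  78  74  71  68  68  67  67  67  67  67  67  66  67  67  68  68  68  67
top m2 0.049  80  78  75  71  69  68  66  65  65  65  66  66  66  66  67  68  68  68  67
top m2 0.051  80  78  76  73  72  69  65  62  61  63  65  66  66  66  67  67  68  67  67
top m2 0.053  84  84  81  78  75  71  66  62  60  60  62  63  65  66  66  68  70  71  72
top m2 0.055  95  95  88  78  69  61  58  58  60  63  64  65  66  65  68  79  88  93  92
top m2 0.057 109 114 106  91  72  58  52  52  60  66  68  68  67  65  81 109 138 156 156
top m2 0.059 118 118 109  94  74  59  50  52  60  66  68  69  65  64  81 106 138 164 175
top m2 0.061 110 105  99  88  73  61  54  56  62  66  68  69  66  67  74  87 114 142 158
top m2 0.063 111 100  90  80  70  63  57  58  61  64  67  67  65  70  78  90 111 134 153
top m2 0.065 116 100  83  69  66  64  64  65  66  66  67  65  65  77  94 109 115 122 140
top m2 0.067 107  93  78  69  69  68  69  70  70  68  67  64  68  82 100 112 109 112 132
top m2 0.069 107 107 101  92  83  76  73  70  69  68  67  66  70  76  90 112 127 142 152
top m2 0.071 113 113 106  96  85
[... 3846 characters left out ...]
  57  55  57  57  59  74  98 106  72  91  96
   88]
 [117 116 117 117 117 112  97  69  62  60  63  65  86 112 124 122 102 122
  115]
 [118 117 117 118 118 117 115 101  89  78  88  94 100 123 150 150 119 124
  133]
 [134 123 117 118 118 118 118 118 113  93  93 105 119 130 169 145 120 119
  130]
 [158 146 133 122 117 115 117 114 101  80  69  99 123 130 155 156 138 132
  132]
 [168 166 158 140 111  97 103  97  72  68  88 112 118 117 122 140 147 139
  146]
 [168 165 152 130  93  77  77  72  73  98 112 117 117 117 118 117 121 139
  148]
 [166 156 118  79  75  76  74  82 105 132 123 118 118 118 117 118 117 117
  117]
 [164 157 128  80  71  71  81 105 129 156 144 133 123 118 118 117 117 118
  117]]
```

Call:
drive_tool([
  [[0,0.0015,0.0046],[0.001,0.001,0],0],
  [[0,0.002,0.0091],[0.001,0.001,0],0],
  [[0,0.0025,0.0135],[0.001,0.001,0],0],
  [[0,0.0031,0.017],[0.001,0.001,0],0],
])

```text
clock: 18.88
tool_pos: [0.6023, -0.0159, 0.0821]
orientation: [0.536, -0.462, -0.534, -0.463]
force: [1.8, -4.8, 0.8]
gripper_width: 0.0166
```

```bash
python3 arc.py -3 5 2 -0.8; python3 look.py m7; python3 prof.py m7; python3 - <<'E'
from meas import *
from scipy.ndimage import zoom
c,d=pickle.load(open('m7.pkl','rb'))
s0=pickle.load(open('side0.pkl','rb'))
def cr(k,x,y,w,h,f): return cv2.resize(np.clip(k['img'][y:y+h,x:x+w].astype('f4')*1.4,0,255).astype('u1'),None,fx=f,fy=f,interpolation=cv2.INTER_NEAREST)
a=np.hstack([cr(c,236,178,26,28,15),cr(d,232,188,26,28,15)])
cv2.imwrite('pics/m7r.png',a[:,:,::-1])
E
```

```text
[-0.17 -0.11 -0.21  0.08 -0.01 -0.11  0.05  0.13 -0.21  0.05 -0.23  0.11
  0.01  0.19 -0.01  0.22 -0.02  0.04  0.06  0.06  0.1   0.07 -0.16  0.05]
clk 18.93 st [ 0.0251 -0.1252  0.0821] F [ 1.14 -4.69] Frad 0.3 Ftan(cw+) 4.82 Fz 1.72 circle [  -6.55 -130.8    32.24] r 32.14 cw deg from -x 169.92 w 0.0166
[[0.0002, 0.0013, 0.0032], [-0.0, 0.0, 0.001], 0], [[0.0002, 0.0029, 0.0062], [-0.0, 0.0, 0.001], 0], [[0.0002, 0.0039, 0.0093], [-0.0, 0.0, 0.001], 0], [[0.0002, 0.005, 0.0124], [-0.0, 0.0, 0.001], 0], [[0.0002, 0.0063, 0.0154], [-0.0, 0.0, 0.001], 0]
shift 12.33 0.955
shift 13.61 0.99
shift 13.55 0.984
top 0.043 68 68 68 68 68 67 67 67 66 66 67 68 70 72 74 75 76 75 75 74 73 72 70 69 69 68 67 67 66 66 66 66 66 66 66 66
top 0.046 69 69 69 69 69 69 69 69 68 68 69 69 70 71 72 73 73 74 74 73 72 71 70 69 68 68 68 68 68 68 68 68 68 68 68 68
top 0.049 69 69 69 69 69 70 70 70 69 68 67 65 64 64 64 65 67 68 69 70 70 69 69 69 68 68 68 68 68 68 68 68 68 68 68 68
side 0.04 129 127 125 121 116 110 104 97 90 85 80 77 75 75 77 81 85 91 97 103 109 114 119 123 126 128 130 131 132 132 132 132 131 131 131 130
side 0.043 130 129 126 123 118 113 107 100 93 87 81 77 75 75 77 81 86 91 97 103 109 113 118 121 124 127 128 129 130 131 131 131 130 130 129 129
side 0.046 115 115 114 112 110 108 104 99 93 88 82 77 73 71 71 73 77 83 89 96 102 108 114 119 122 126 129 132 135 136 137 137 135 134 133 133
side 0.049 90 87 86 86 85 84 83 81 79 76 73 70 67 66 65 66 68 71 77 83 90 96 101 105 109 114 119 125 131 137 142 146 149 150 151 152
```

View pics/m7r.png

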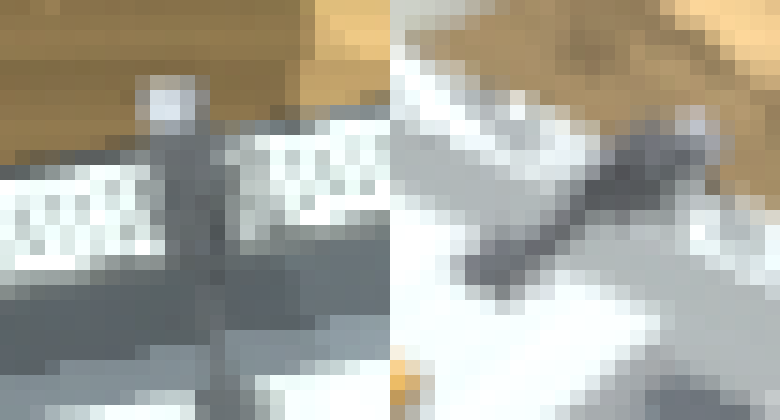

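The left panel is the top view at native pixels: saddle at (190,190), knob at (170,103), pointer streak at (210,310). The right panel is the side view, with the pointer blade running from (485,270) up into the saddle at (590,205). They look nearly in line, so I'll compute the saddle and knob centres from pixel coverage.

```bash
python3 - <<'E'
from meas import *
c,d=pickle.load(open('m7.pkl','rb'))
def sy(c,u,v,z): 
    P=atz(c,u,v,z)-O; return round(P@XS*1e3,2),round(P@YS*1e3,2)
print('saddle',[sy(c,248.53,191.5,z) for z in(.045,.05,.06)],'knob',[sy(c,246.9,184.5,z) for z in(.045,.06)])
g=c['img'].mean(-1); print(g[196:208,243:256].astype(int))
rb=(c['img'][...,0]-c['img'][...,2]); print(rb[180:190,240:254].astype(int))
s=pickle.load(open('side0.pkl','rb'));print('bulge',sy(s,247,202,.049),sy(s,246.7,202.5,.049))
# plate/rail based yaw check: pointer streak centroid per row
for v in range(196,203):
    r=g[v,244:256]; print(v,end=' ')
print()
# side: pointer blade line in m7: dark centroid for rows
gs=d['img'].mean(-1); print(gs[198:210,236:252].astype(int))
E
```

```text
saddle [(np.float64(62.73), np.float64(11.07)), (np.float64(62.12), np.float64(11.05)), (np.float64(60.92), np.float64(11.01))] knob [(np.float64(80.42), np.float64(12.05)), (np.float64(78.38), np.float64(11.97))]
[[ 79  75  74  73  69  69  67  62  69  69  69  69  73]
 [ 70  70  69  68  68  68  72  70  69  69  69  69  72]
 [ 69  69  68  68  68  69  73  74  68  69  70  70  72]
 [ 69  69  68  68  67  69  73  76  69  69  69  69  69]
 [ 69  69  69  68  68  68  71  84  98  99  98  98  98]
 [ 69  69  79  98  98  99  93  85  98 100 101 101 101]
 [ 99  98  99 101 101 101  96  87  94 101 101 101 106]
 [101 101 101 101 101 101  97  83  87 107 152 178 176]
 [101 107 126 139 143 141  80  80  81  95 128 154 184]
 [183 182 184 181 179 163  94  79  80  89 116 150 184]
 [189 188 189 187 183 168 110  79  80  88 115 150 184]
 [188 188 188 187 183 167 111  79  80  84 108 151 184]]
[[ 47  46  46  46  46  46  46  45  46  46  48  47  47  47]
 [ 45  45  44  44  45  44  44  44  45  45  45  45  46  46]
 [ 41  42  41  41  41  41  40  41  41  42  42  42  42  42]
 [ 41  41  41  42  41  29  15  12   6  24  42  4
[... 581 characters left out ...]
 106  68  59  65  75  70  84]
 [130 130 130 130 130 135 145 120 100  62  62  64  63  64  82 108]
 [131 130 130 130 130 130 128 111  79  65  68  67  69  73  97 125]
 [148 136 130 127 131 128 113  89  74  95 100  90 111 112 111 135]
 [175 155 123 109 116 107  83  76  98 124 128 122 136 137 133 145]
 [169 145 102  87  89  77  77 102 124 131 131 131 131 132 136 144]
 [134  92  85  84  81  90 112 135 131 131 131 131 131 131 131 131]
 [145  93  81  79  91 117 141 166 155 148 136 131 131 131 131 131]
 [177 147 128  95 125 156 163 182 181 175 162 149 136 131 131 131]
 [184 183 175 151 162 182 182 183 186 187 184 175 161 148 137 131]
 [183 183 183 183 182 182 184 186 186 186 185 184 183 170 141 132]]
```

```bash
python3 - <<'E'
from meas import *
c,d=pickle.load(open('m7.pkl','rb'))
def sy(u,v,z=.049): 
    P=atz(c,u,v,z)-O; return (P@XS*1e3).round(2),(P@YS*1e3).round(2)
for p in((249.55,198),(249.64,199),(249.7,201),(250.05,202),(247.06,184.5),(248.53,191.5)): print(p,sy(*p))
# yaw from carriage -y... long plate edge: +x plate edge & rods: fit line of plate +x edge pixels at z=.012 using top0
t=pickle.load(open('top0.pkl','rb'));t['img']=t['img'].astype('f4')
r,xs,ys=rect(t,.012,(-.11,.11),(-.2,.2)); rb=r[...,0]-r[...,2]
for lab,x0,x1,sg in(('+x',.06,.1,1),('-x',-.1,-.06,-1)):
    E=[]
    for y in np.arange(-.19,.17,.002):
        i=(xs>x0)&(xs<x1); v=rb[i,np.argmin(abs(ys-y))]; v=v if sg>0 else v[::-1]; X=xs[i] if sg>0 else xs[i][::-1]
        k=np.argmax(v>12); E.append((y,X[k]))
    E=np.array(E)
    for _ in range(6):
        p=np.polyfit(*E.T,1);e=E[:,1]-np.polyval(p,E[:,0]);E=E[abs(e)<max(1.5*e.std(),.0006)]
    print(lab,p,len(E),e.std())
E
```

```text
(249.55, 198) (np.float64(46.14), np.float64(11.34))
(249.64, 199) (np.float64(43.7), np.float64(11.55))
(249.7, 201) (np.float64(38.87), np.float64(12.24))
(250.05, 202) (np.float64(36.32), np.float64(11.83))
(247.06, 184.5) (np.float64(79.81), np.float64(11.64))
(248.53, 191.5) (np.float64(62.24), np.float64(11.06))
+x [0.00140657 0.07918819] 160 0.00025504261973595497
-x [ 0.00165784 -0.07962215] 163 0.00020277959540496688
```

Call:
drive_tool([
  [[0,0.001,0.0025],[0,0,0.001],0],
  [[0,0.002,0.0047],[0,0,0.001],0],
  [[0,0.002,0.0047],[0,0,0.001],0],
])

```text
clock: 19.43
tool_pos: [0.6009, -0.013, 0.0821]
orientation: [-0.535, 0.462, 0.535, 0.462]
force: [2.3, -3.5, 0.3]
gripper_width: 0.0165
```

```bash
cat > fin.py <<'E'
from meas import *
import sys
f=[snap('top') for _ in range(3)]; c=dict(f[0]); g=np.mean([a['img'].astype('f4').mean(-1) for a in f],0)
for v in(197,198,199):
    w=np.clip(g[v,247:254]-np.median(g[v,244:256])-.7,0,None); u=(w*np.arange(247,254)).sum()/w.sum(); P=atz(c,u,v,.049)-O; print(v,round(u,2),(P@YS*1e3).round(2),g[v,246:254].astype(int))
print(g[200:206,246:256].astype(int))
E
python3 arc.py -3 2 2 -0.8; python3 fin.py
```

```text
[-0.16 -0.11 -0.21  0.08 -0.01 -0.11  0.04  0.13 -0.22  0.04 -0.23  0.11
  0.02  0.19 -0.01  0.22 -0.02  0.04  0.06  0.06  0.1   0.07 -0.16  0.05
  0.04]
clk 19.48 st [ 0.0242 -0.1224  0.0821] F [ 1.96 -3.8 ] Frad 0.9 Ftan(cw+) 4.18 Fz 1.19 circle [  -6.54 -130.8    32.24] r 31.83 cw deg from -x 164.78 w 0.0165
[[0.0002, 0.0009, 0.0032], [-0.0, 0.0, -0.0], 0], [[0.0002, 0.0028, 0.006], [-0.0, 0.0, -0.0], 0]
197 249.47 11.11 [68 69 69 73 72 69 69 69]
198 249.59 11.26 [68 68 69 74 76 69 69 69]
199 249.66 11.49 [68 68 69 73 76 68 69 69]
[[ 68  68  68  71  83  95  98  98  99  98]
 [ 98  99  98  94  83  94 100 101 101 101]
 [100 101 101  98  90  92 100 101 102 106]
 [101 101 101  97  82  84 105 149 178 176]
 [139 143 144  95  79  81  89 119 154 183]
 [181 179 166 110  79  80  88 115 150 183]]
```

Call:
drive_tool([
  [[0,0,0],[0,0,0],0.45],
  [[0,0,0],[0,0,0],0.45],
  [[0,0,0],[0,0,0],0.45],
  [[0,0,0],[0,0,0],0.45],
  [[-0.03,0,0],[0,0,0],0.45],
  [[-0.08,0,0],[0,0,0],0.45],
  [[-0.16,0,0],[0,0,0],0.45],
  [[-0.24,0,0],[0,0,0],0.45],
])

```text
clock: 20.3
tool_pos: [0.5989, -0.0118, 0.2019]
orientation: [-0.533, 0.463, 0.538, 0.461]
force: [1.2, 0.5, 0.0]
gripper_width: 0.0416
```

```bash
python3 fin.py; python3 -c "
from h import *
toward([0.5,0,0.2])"
```

```text
197 249.47 11.12 [69 70 70 74 74 70 70 70]
198 249.54 11.36 [69 69 70 76 77 70 70 70]
199 249.67 11.47 [69 69 70 74 77 69 70 70]
[[ 69  69  69  72  84  95 100 100  99 100]
 [100 100 100  95  84  95 102 103 103 102]
 [102 102 102 100  90  95 102 103 103 109]
 [102 102 102  98  83  85 107 151 181 179]
 [141 145 146  96  80  82  92 121 157 186]
 [184 181 168 112  80  82  90 117 152 186]]
clock 20.45 pos [ 0.6025 -0.0122  0.2055] st [ 0.0259 -0.1218  0.2055] shift [0.0098 0.1992 0.0541] turn [0.     0.0003 0.0019] F -0.61 0.24 -0.46 w 0.042
```

The pointer stayed put after release: about 11.3 mm against the tab at about 11.35 mm. Next is the lock lever, with the fingers closed and approaching from the -y side of the pin.

Call:
drive_tool([
  [[0.005,0.276,0.14],[0,0,0.002],0],
  [[0.005,0.276,0.14],[0,0,0.002],0],
  [[0.005,0.276,0.14],[0,0,0.002],0],
  [[0.005,0.276,0.14],[0,0,0.002],0],
  [[0.005,0.276,0.14],[0,0,0.002],0],
  [[0.005,0.276,0.14],[0,0,0.002],0],
  [[0.005,0.276,0.14],[0,0,0.002],0],
])

```text
clock: 21.03
tool_pos: [0.456, 0.0369, 0.2017]
orientation: [-0.535, 0.462, 0.536, 0.462]
force: [0.5, -0.8, 0.2]
gripper_width: 0.0019
```

```bash
python3 -c "
from h import *
toward(O-.112*XS-.052*YS+[0,0,.056])"
```

```text
clock 21.0333 pos [0.456  0.0369 0.2017] st [-0.1118 -0.0518  0.2017] shift [ 2.913e-01  1.000e-04 -7.000e-04] turn [ 0.0001  0.0003 -0.0002] F 0.35 -0.85 0.22 w 0.0019
```

Call:
drive_tool([
  [[0.08,0,0],[0,0,0],0],
  [[0.16,0,0],[0,0,0],0],
  [[0.23,0,0],[0,0,0],0],
  [[0.27,0,0],[0,0,0],0],
  [[0.29,0,0],[0,0,0],0],
  [[0.29,0,0],[0,0,0],0],
  [[0.29,0,0],[0,0,0],0],
])

```text
clock: 21.62
tool_pos: [0.4566, 0.0366, 0.0557]
orientation: [-0.535, 0.462, 0.536, 0.462]
force: [0.4, -0.0, 0.2]
gripper_width: 0.0004
```

```bash
python3 -c "
from h import *
toward(O-.112*XS-.040*YS+[0,0,.054])
a=snap('top');b=snap('side')
x=cv2.resize(a['img'][190:290,215:315],None,fx=4,fy=4);y=cv2.resize(b['img'][190:290,150:250],None,fx=4,fy=4)
cv2.imwrite('pics/l1.png',np.hstack([x,y])[:,:,::-1])"
```

```text
clock 21.6167 pos [0.4566 0.0366 0.0557] st [-0.1113 -0.0522  0.0557] shift [0.0034 0.0014 0.0245] turn [-0.0002  0.0003 -0.0006] F 0.34 -0.09 0.15 w 0.0004
```

View pics/l1.png

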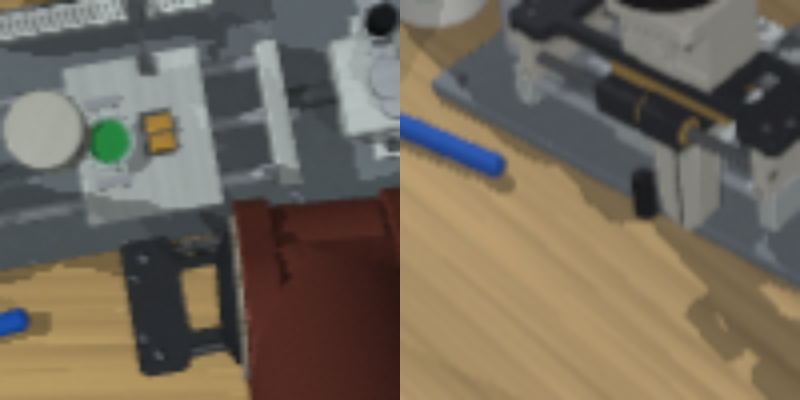

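The fingers stand just on the -y side of the pin (side panel: pin (645,195), fingers (690,180)). Next I'll push it along its arc.

Call:
drive_tool([
  [[0.003,0,0.012],[0,0,0],0],
  [[0.003,0,0.024],[0,0,0],0],
  [[0.003,0,0.037],[0,0,0],0],
  [[0.003,-0.002,0.05],[0,0,0],0],
  [[0.003,-0.0076,0.0626],[0,0,0],0],
  [[0.003,-0.0146,0.0744],[0,0,0],0],
  [[0.003,-0.0146,0.0744],[0,0,0],0],
])

```text
clock: 22.3
tool_pos: [0.4595, 0.0768, 0.0556]
orientation: [-0.536, 0.46, 0.536, 0.462]
force: [0.6, -0.5, 0.2]
gripper_width: 0.0002
```

```bash
python3 -c "
from h import *
b=snap('side');a=snap('top')
toward(O-.085*XS+.0015*YS+[0,0,.054])
import pickle; pickle.dump((a,b),open('l2.pkl','wb'))"
```

```text
clock 22.4 pos [0.4596 0.076  0.0556] st [-0.1025 -0.0137  0.0556] shift [ 0.0034 -0.0351  0.0304] turn [0.0004 0.0005 0.0008] F -0.07 0.4 0.13 w 0.0005
```

```bash
cat > pin.py <<'E'
from h import *
def pin(b):
    m=(b['img'].max(-1)<45).astype('u1'); n,l,s,c=cv2.connectedComponentsWithStats(m)
    for i in range(1,n):
        if 8<s[i,4]<300 and 170<c[i,0]<270 and 170<c[i,1]<270: print('dark blob',s[i],c[i].round(1))
    for a in np.arange(0,1.3,.1):
        P=O-.064*XS-.016*YS+.045*(-np.cos(a)*XS+np.sin(a)*YS)
        print(round(a,1),np.round(proj(b,P+[0,0,.054]),1),end='; ')
    print()
E
python3 -c "
from pin import *
import pickle
pin(pickle.load(open('side0.pkl','rb')));pin(pickle.load(open('l2.pkl','rb'))[1])"
```

```text
dark blob [266 220   6  16  90] [268.5 227.5]
dark blob [208 233   6  11  58] [210.7 238. ]
0.0 [211.3 237.7]; 0.1 [209.9 236.8]; 0.2 [208.7 235.9]; 0.3 [207.6 234.9]; 0.4 [206.7 233.9]; 0.5 [206.  232.7]; 0.6 [205.5 231.6]; 0.7 [205.1 230.3]; 0.8 [204.9 229.1]; 0.9 [205.  227.9]; 1.0 [205.2 226.6]; 1.1 [205.6 225.4]; 1.2 [206.1 224.2]; 
dark blob [188 167  35  17 204] [205.5 178.2]
dark blob [183 181   6   6  17] [185.6 183.8]
dark blob [189 201  28  18 163] [200.7 209.2]
dark blob [202 229   5  10  21] [204.  234.3]
0.0 [211.3 237.7]; 0.1 [209.9 236.8]; 0.2 [208.7 235.9]; 0.3 [207.6 234.9]; 0.4 [206.7 233.9]; 0.5 [206.  232.7]; 0.6 [205.5 231.6]; 0.7 [205.1 230.3]; 0.8 [204.9 229.1]; 0.9 [205.  227.9]; 1.0 [205.2 226.6]; 1.1 [205.6 225.4]; 1.2 [206.1 224.2];
```

Call:
drive_tool([
  [[0,0,0.01],[0,0,0.001],0],
  [[0,-0.003,0.0194],[0,0,0.001],0],
  [[0,-0.011,0.029],[0,0,0.001],0],
  [[0,-0.021,0.0372],[0,0,0.001],0],
  [[0,-0.029,0.0416],[0,0,0.001],0],
  [[0,-0.035,0.0454],[0,0,0.001],0],
])

```text
clock: 22.9
tool_pos: [0.4731, 0.097, 0.0556]
orientation: [-0.535, 0.464, 0.535, 0.461]
force: [-3.0, -12.6, 4.9]
gripper_width: 0.0006
```

```bash
python3 -c "
from pin import *
b=snap('side');snap('side')
toward(O-.085*XS+.013*YS+[0,0,.054]);pin(b)"
```

```text
clock 23.0 pos [0.4729 0.0968 0.0556] st [-0.0863  0.0049  0.0556] shift [ 0.0032 -0.0025  0.0162] turn [-0.0008 -0.0011 -0.0013] F -2.56 -8.13 4.33 w 0.0005
dark blob [187 161  35  16 197] [204.6 171.2]
dark blob [182 176   7   4  15] [185.  177.7]
dark blob [191 194   8   5  16] [194.7 196.1]
dark blob [188 197  23  14 128] [199.3 202.5]
0.0 [211.3 237.7]; 0.1 [209.9 236.8]; 0.2 [208.7 235.9]; 0.3 [207.6 234.9]; 0.4 [206.7 233.9]; 0.5 [206.  232.7]; 0.6 [205.5 231.6]; 0.7 [205.1 230.3]; 0.8 [204.9 229.1]; 0.9 [205.  227.9]; 1.0 [205.2 226.6]; 1.1 [205.6 225.4]; 1.2 [206.1 224.2];
```

Call:
drive_tool([
  [[0,0,-0.02],[0,0,0],0],
  [[0,0.01,-0.05],[0,0,0],0],
  [[-0.08,0.02,-0.08],[0,0,0],0],
  [[-0.16,0.02,-0.16],[0,0,0],0],
  [[-0.24,0.02,-0.24],[0,0,0],0],
  [[-0.32,0.02,-0.3],[0,0,0],0],
  [[-0.32,0.02,-0.38],[0,0,0],0],
])

```text
clock: 23.58
tool_pos: [0.4887, -0.0637, 0.2071]
orientation: [0.537, -0.461, -0.535, -0.461]
force: [2.3, 0.6, 0.3]
gripper_width: 0.0008
```

```bash
python3 -c "
from pin import *
b=snap('side');a=snap('top')
toward(O-.085*XS+.013*YS+[0,0,.2]);pin(b)
m=(a['img'].max(-1)<50).astype('u1'); n,l,s,c=cv2.connectedComponentsWithStats(m)
for i in range(1,n):
    if 3<s[i,4]<200 and 240<c[i,0]<330 and 225<c[i,1]<275: print('top',s[i],c[i])
for al in(.8,.9,1,1.1,1.2):
    print(al,np.round(proj(a,O-.064*XS-.016*YS+.045*(-np.cos(al)*XS+np.sin(al)*YS)+[0,0,.07]),1))
print(a['img'].max(-1)[236:256,244:268])
"; python3 fin.py
```

```text
clock 23.6833 pos [ 0.4898 -0.0726  0.2074] st [-0.0944 -0.1651  0.2074] shift [ 0.0116 -0.014   0.3565] turn [-0.0042 -0.0029  0.0016] F 0.21 -0.36 0.64 w 0.0003
dark blob [239 162  35  20 272] [253.9 171.5]
dark blob [203 220   6  11  50] [205.3 224.8]
0.0 [211.3 237.7]; 0.1 [209.9 236.8]; 0.2 [208.7 235.9]; 0.3 [207.6 234.9]; 0.4 [206.7 233.9]; 0.5 [206.  232.7]; 0.6 [205.5 231.6]; 0.7 [205.1 230.3]; 0.8 [204.9 229.1]; 0.9 [205.  227.9]; 1.0 [205.2 226.6]; 1.1 [205.6 225.4]; 1.2 [206.1 224.2]; 
top [251 250   5   5  22] [252.90909091 251.77272727]
0.8 [257.5 256.5]
0.9 [256.  255.3]
1 [254.7 253.9]
1.1 [253.4 252.4]
1.2 [252.4 250.8]
[[176 168 138 153 188 188 188 189 186 185 187 190 191 187 187 190 186 183
  186 186 187 188 185 185]
 [187 184 182 186 188 188 189 190 188 183 185 189 192 188 187 189 188 184
  185 186 188 189 186 184]
 [188 185 186 189 189 188 188 190 190 183 186 190 192 189 186 189 188 186
  186 185 187 188 187 185]
 [188 185 184 189 188 187 188 189 189 183 185 187 190 187 186 190 189 186
  186 186 187 190 188 186]
 [142 140 139 143 142 141 141 142 157 187 185 188 1
[... 1253 characters left out ...]
116 116]
 [118 117 117 118 118 108  60  26  29  29  29  51  99 118 134 164 165 164
  165 164 154 120 119 119]
 [120 120 121 121 121 120 107  62  28  25  38  84 121 122 138 171 171 170
  170 171 170 168 169 169]
 [119 120 119 119 119 119 119 112  84  84 117 119 121 121 137 170 171 171
  171 171 172 173 172 172]]
197 249.45 11.17 [67 67 68 72 71 67 68 68]
198 249.53 11.38 [67 67 67 73 74 68 68 68]
199 249.64 11.54 [67 66 67 72 74 68 67 68]
[[ 67  67  66  70  81  93  97  97  97  96]
 [ 96  96  97  92  81  91  99  99  99  99]
 [ 99  99  99  97  87  91  99  99  99 105]
 [ 99  99  99  95  81  83 103 146 175 174]
 [136 141 142  93  78  79  89 118 152 180]
 [178 176 164 109  78  78  87 113 148 180]]
```

The lever moved to about 1.14 rad by image (±0.06, the pivot is uncertain), and the force rose to 12 N there, which points to the stop. I'll confirm with a gentle push on the pin from its -x side, where the leverage is best.

Call:
drive_tool([
  [[0.01,0.061,0.374],[-0.004,-0.003,0.002],0],
  [[0.01,0.061,0.374],[-0.004,-0.003,0.002],0],
  [[0.01,0.061,0.374],[-0.004,-0.003,0.002],0],
  [[0.01,0.061,0.374],[-0.004,-0.003,0.002],0],
  [[0.01,0.061,0.374],[-0.004,-0.003,0.002],0],
  [[0.01,0.061,0.374],[-0.004,-0.003,0.002],0],
  [[0.01,0.061,0.374],[-0.004,-0.003,0.002],0],
])

```text
clock: 24.42
tool_pos: [0.4274, 0.1197, 0.197]
orientation: [-0.534, 0.459, 0.545, 0.455]
force: [0.2, 0.4, -0.4]
gripper_width: 0.0003
```

```bash
python3 -c "
from h import *
toward(O-.125*XS+.022*YS+[0,0,.055])"
```

```text
clock 24.4167 pos [0.4274 0.1197 0.197 ] st [-0.128   0.0342  0.197 ] shift [ 0.2837 -0.0095 -0.027 ] turn [ 0.0058  0.0027 -0.0045] F 0.26 0.33 -0.37 w 0.0003
```

Call:
drive_tool([
  [[0.05,-0.0095,-0.025],[0.005,0.002,-0.004],0],
  [[0.14,-0.0095,-0.025],[0.005,0.002,-0.004],0],
  [[0.21,-0.0095,-0.025],[0.005,0.002,-0.004],0],
  [[0.26,-0.0095,-0.025],[0.005,0.002,-0.004],0],
  [[0.28,-0.0095,-0.025],[0.005,0.002,-0.004],0],
  [[0.28,-0.0095,-0.025],[0.005,0.002,-0.004],0],
])

```text
clock: 24.92
tool_pos: [0.4298, 0.1076, 0.054]
orientation: [-0.533, 0.464, 0.538, 0.459]
force: [-0.6, 0.5, -0.5]
gripper_width: 0.0005
```

```bash
python3 -c "
from h import *
toward(O-.1*XS+.024*YS+[0,0,.055])"
```

```text
clock 24.9167 pos [0.4298 0.1076 0.054 ] st [-0.1273  0.0219  0.054 ] shift [-0.0025 -0.0547  0.0041] turn [ 0.0005  0.0003 -0.0028] F -0.52 0.63 -0.46 w 0.0005
```

Call:
drive_tool([
  [[0,-0.02,0.004],[0,0,-0.002],0],
  [[0,-0.038,0.004],[0,0,-0.002],0],
  [[0,-0.05,0.004],[0,0,-0.002],0],
  [[0,-0.054,0.004],[0,0,-0.002],0],
  [[0,-0.057,0.004],[0,0,-0.002],0],
])

```text
clock: 25.33
tool_pos: [0.4586, 0.1139, 0.0545]
orientation: [-0.535, 0.462, 0.536, 0.462]
force: [-1.3, 1.0, 1.0]
gripper_width: 0.0006
```

Call:
drive_tool([
  [[0,-0.004,0],[0,0,0],0],
  [[0,-0.006,0],[0,0,0],0],
])

```text
clock: 25.5
tool_pos: [0.4587, 0.1139, 0.0544]
orientation: [-0.534, 0.463, 0.538, 0.46]
force: [-6.7, -0.7, 3.0]
gripper_width: 0.0002
```

```bash
python3 -c "
from h import *
toward(O-.1*XS+.024*YS+[0,0,.055])"
```

```text
clock 25.5 pos [0.4587 0.1139 0.0544] st [-0.0978  0.0239  0.0544] shift [-0.0013  0.0044  0.0001] turn [ 0.0005  0.0003 -0.0022] F -6.72 0.32 2.98 w 0.0002
```

With 6.7 N at good leverage (three times what the lever needs) it did not move, so it is on its stop. Retreating.

Call:
drive_tool([
  [[0,0.02,0],[0,0,0],0],
  [[0,0.05,0],[0,0,0],0],
  [[-0.06,0.06,0],[0,0,0],0],
  [[-0.14,0.06,0],[0,0,0],0],
  [[-0.22,0.06,0],[0,0,0],0],
  [[-0.3,0.06,-0.05],[0,0,0],0],
  [[-0.3,0.06,-0.1],[0,0,0],0],
  [[-0.3,0.06,-0.1],[0,0,0],0],
])

```text
clock: 26.17
tool_pos: [0.4411, 0.0549, 0.208]
orientation: [0.535, -0.463, -0.533, -0.464]
force: [-0.1, 1.0, -0.7]
gripper_width: 0.0009
```

```bash
python3 fin.py; python3 -c "
from pin import *
import pickle
b=snap('side');a=snap('top');pin(b);toward([.5,0,.2])
m=(a['img'].max(-1)<50).astype('u1'); n,l,s,c=cv2.connectedComponentsWithStats(m)
for i in range(1,n):
    if 3<s[i,4]<200 and 240<c[i,0]<330 and 200<c[i,1]<275: print('top',s[i],c[i])
t=pickle.load(open('top0.pkl','rb'))['img'].astype(int)
for n,(x,y) in dict(cupA=(34,111),cupB=(61,142),cup1=(193,168),cup2=(287,138),cup3=(391,201),bottle=(128,236),marker=(197,276)).items():
    print(n,np.abs(a['img'][y-12:y+12,x-14:x+14].astype(int)-t[y-12:y+12,x-14:x+14]).mean().round(1))
"
```

```text
197 249.46 11.15 [66 65 66 70 70 65 67 66]
198 249.57 11.3 [66 65 66 71 72 66 66 67]
199 249.66 11.5 [65 64 65 70 72 66 66 66]
[[ 65  65  65  68  80  90  94  94  94  94]
 [ 94  94  94  90  79  89  97  97  97  96]
 [ 97  96  96  94  86  89  96  97  97 103]
 [ 97  97  97  92  78  81 101 142 172 170]
 [133 137 138  91  76  77  86 115 148 176]
 [174 171 160 106  75  76  85 110 144 176]]
dark blob [203 220   6  11  51] [205.3 224.8]
0.0 [211.3 237.7]; 0.1 [209.9 236.8]; 0.2 [208.7 235.9]; 0.3 [207.6 234.9]; 0.4 [206.7 233.9]; 0.5 [206.  232.7]; 0.6 [205.5 231.6]; 0.7 [205.1 230.3]; 0.8 [204.9 229.1]; 0.9 [205.  227.9]; 1.0 [205.2 226.6]; 1.1 [205.6 225.4]; 1.2 [206.1 224.2]; 
clock 26.4167 pos [0.4372 0.061  0.2039] st [-0.1269 -0.0252  0.2039] shift [ 0.0069 -0.106  -0.1395] turn [ 0.0011  0.0004 -0.0025] F -0.33 0.25 1.12 w 0.0004
top [287 212   4   2   7] [288.28571429 212.42857143]
top [251 249   5   6  24] [252.95833333 251.70833333]
top [267 255   3   8  12] [268.41666667 257.91666667]
top [270 264   1   4   4] [270.  265.5]
top [271 269   2  10  11] [271.54545455 273.36363636]
cupA 7.7
cupB 7.5
cup1 8.3
cup2 8.3
cup3 8.4
bottle 7.4
marker 8.5
```

```bash
python3 -c "
from rig import *
print(job_done())"
```

```text
the job is handed in; nothing more can be done
None
```

I ran the carriage past the tab, wound it back level with the tab, and swung the lock lever to its stop. The job was handed in at about 26.4 s of the 72 s, with the hand clear of everything.

- **Crank:** I found its circle by feel, about 32.2 mm radius. The force along the thin arm was at most about 2.6 N in the readings taken at stops, which is about 1.3 mm of bend.
- **Overrun:** By image, the carriage ran about 9–12 mm past the tab. One frame there disagreed by about 1.5 mm with the crank angle.
- **Level with the tab:** I wound back against the pulling load, so the slack is taken up towards the crank. The last check gave the pointer at 11.3 mm. The tab is at about 11.35 mm, but its two estimates disagreed: 11.05 mm from the saddle and 11.65 mm from the knob. A pixel is about 2.4 mm, so level is only sure to about ±0.5 mm.
- **Lock lever:** The image gave about 1.14 rad, slightly under the 1.2 rad stop, but its pivot is only known to about ±0.06 rad. A second push of 6.7 N from the side did not move it, so I take it to be on the stop. The first push peaked at about 13 N at the end, harder than I meant.
- **Surroundings:** The cups, bottle and marker showed no change beyond an even brightness drift. The pointer did not move during release or the lever push.

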